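# Take the build plate off its stand and store it upright

## Task

Put the square build plate away in the grey storage box: swing the yellow cover round its screw by about a quarter turn so the slot is clear, then slide the plate up its red sloping stand until roughly a third of it hangs over the raised edge. Pinch it by that overhanging edge, lift it off, and lower it on edge into the slot all the way to the bottom, still in the gripper, before letting go. Leave the cover open, do not let the plate fall on the table, and leave the other things where they are.

Things in the scene. Friction and masses are not known exactly. Their poses are not given: they have to be found in the camera images.
- plate_center (a point): Centre (half-way through) of the square aluminium build plate, 100 x 100 x 6 mm, 0.16 kg, pale face up. Its z axis is the plate's normal, x and y run parallel to its sides. It starts flat on the red sloping board, wholly on it, roughly squared to it (x down the slope). Friction keeps it where it is put, also when it overhangs.
- board: Red sloping top of the fixed plywood stand, 150 mm along the slope (x) by 165 mm wide (y), 12 mm thick. Origin at the centre of its top surface, 72 mm above the table. z is the surface normal; x points down the slope, away from the robot. The slope is 30 degrees. Grippy surface (friction about 1).
- board_edge (a point): Middle of the top of the board's raised edge, which faces the robot: board x = -75 mm, 110 mm above the table (the opposite, low edge is 35 mm above it). Under the raised edge there is free room: the legs stand more than 30 mm back.
- box: Grey storage box, fixed, 64 mm (x) by 160 mm (y from -92 to +68 mm) by 70 mm high. Origin on the table under the centre of the slot; z up. The slot, open at the top, is 18 mm wide (x) by 120 mm long (y, -60 to +60 mm). Its floor is 10 mm above the table; a plate stored upright has its centre 60 mm above the table and stands 40 mm out of the box.
- cover (a joint): Angle of the yellow swivel cover over the slot, rad: 0 shut (along the slot), 1.57 a quarter turn open (stop). It opens anticlockwise seen from above, its free end swinging to the box's -x side. Light friction (0.05 N m), stays where left. The cover is a strip 28 x 150 x 5 mm, its top 76 mm above the table.
- cover_knob (a point): Half-way up the black round knob post on the cover, 12 mm in diameter, 34 mm tall (76 to 110 mm above the table), 63 mm from the pivot axis; over the slot, 15 mm to the pivot side of its middle, when shut.
- cover_pivot (a point): Pivot screw of the cover, on the box top 78 mm to the -y side of the slot's centre (box frame), 71 mm above the table.
- scraper_grip (a point): Bystander: handle of a scraper lying on the table between stand and box, 170 mm long.
- bracket: Bystander: small yellow printed angle bracket, 40 x 30 x 36 mm, origin at its underside.
- clip_a: Bystander: black binder clip, 40 mm wide, about 50 mm tall with its wires, origin at its underside.
- clip_b: Bystander: second black binder clip, same size.
- glue: Bystander: white glue jar with a blue cap, 32 mm in diameter, 95 mm tall, origin at its underside.
- cleaner: Bystander: clear cleaner bottle with a red cap, 68 mm in diameter, 160 mm tall, origin at its underside.
- screws: Bystander: small white bowl, 70 mm in diameter, 45 mm tall, origin at its underside.

How it is judged:
By the outcome, as a careful person would: the job done as asked, in the order asked, and still so for the second after the job is handed in, with the robot touching nothing.
It also fails if it takes over 72 s, if anything falls off the work surface, if the arm or the gripper's body presses on something with over 40 N, if the wrist force passes 120 N, or if a joint passes its speed limit or range.

## Robot

A 6-joint arm with a two-finger parallel gripper is mounted at the origin on the work surface. World frame = base frame: x ahead of the robot, y to its left, z up, the work surface at z = 0. Lengths are in m, angles in degrees, forces in N, time in s.
With the tool pointing down it reaches from about 0.3 to 0.75 m from the base axis. Payload 8.5 kg.
Tool frame: the origin (TCP) lies midway between the tips of the shut fingers; the grasp point (between the pads) lies env.tcp_to_grasp behind it (env.tcp_to_grasp is the distance from the TCP to the grasp point, in m); z points along the fingers, y is the direction in which the jaws open and shut (so a half turn about z gives the same grasp; the last joint's range is limited). The gripper opens to 85 mm and grips with 20 to 120 N. Pads are 22 mm wide; open, the fingers measure 114 mm over their backs; the gripper's body (76 mm by 85 mm) begins 54 mm behind the grasp point. The pads swing forward as they close: fully open they stand 13 mm farther back than shut.
Start: joints at [-85.216, 21.807, 74.336, -0, 83.858, -12.336], TCP at [0.162, -0.526, 0.231] pointing down, gripper open.
Joint ranges: [-178.18, 178.18], [-50.72, 133.34], [12.68, 142.11], [-81.47, 261.47], [9.98, 163.14], [-165.26, 165.26]. Speed limits (degrees/s): [136.94, 136.94, 180, 180, 180, 180].

## Interface

Orientations are given as a 3x3 rotation matrix whose columns are the frame's x, y, z axes.
In Python, from rig import readout, imaging, job, env gives the robot as it stands.
- The arm moves only by the tool move_arm, never from a script. Its argument "motion" is a list of rows, each a list of 3 entries, a list of its own where there are three numbers: the shift along the tool's x, y, z normalised to -1 to 1, where 1 is 0.02 m, then the turn, a rotation vector about the tool's x, y, z normalised to -1 to 1, where 1 is 120 degrees, then the gripper command: -1 is shut, 1 is fully open, values between are in proportion. In form: [[[tx, ty, tz], [rx, ry, rz], claw], ...]. A call has 1 to 12 rows; each row shifts and turns the pose as measured when the row begins, along the tool's axes as they then stand; what a row does not reach is not made up. A row lasts 1/12 s, in which the tool goes at most 41.7 mm and 7.16 degrees, less where a joint would pass 70% of its speed; a pose out of reach is approached as far as the arm can. A call with a number of a shift or a turn outside -1 to 1 is refused whole. A call with a gripper value outside its range is refused whole. The fingers move at their own pace and stop on an object; "squeeze" is the grip in N (left out, the last holds). Time passes only in rows, so rows that do not move let the fingers close. It gives the time, the measured TCP pose, the force and the opening at its end, in the units of the state.
- readout.observe(): the state, without advancing time (a new reading comes with each control period).
- imaging.get_image(name): name is "scene" or "side" or "wrist"; returns a dict with "img" (480x640x3 uint8, blue, green, red), "fov_y" (degrees; the focal length in pixels is half the picture's height over the tangent of half this angle, whatever the lens; pixels are square), "cx", "cy" (the principal point, pixels), "eye" and "orientation" of the camera in the world. Camera axes: x right, y up, looking along -z (the intrinsics and any distortion apply to the point x, -y, -z); pixel columns grow to the right and rows downward; lengths in m; the calibration is good to about 2 mm. A picture is of the moment at which its call begins. There is no depth.
- job.close_job(): hands the job in, once; it reports no verdict.
The state is a dict: "time_s": time; "q": joint angles; "qvel": joint speeds; "joint_efforts": joint torques, N m; "position": TCP position; "tool_rot": TCP orientation; "ft_force": force on the tool from outside, world axes, zero at the start; "wrist_torque": the same for the moment, N m; "grip_width": finger opening in m.
Only numpy, scipy, OpenCV 4.12 (cv2) and the standard library are available. Lean on these libraries where they do the work, as an engineer would, in place of code of your own. Each camera call takes 0.05 s, during which the arm holds its last target.

## Working session

There is one attempt and no reset: what is moved stays moved. The work goes in short steps, Python scripts to look and compute and a tool call to move; the robot and the scene stay as the last step left them, time stands still between calls to the robot, and variables do not carry over. Pictures are saved under pics/ and viewed, and the job is handed in when it is done.

Besides the shell and the picture viewer there is one more tool, called after ">>>" by a JSON object that holds its "name" and its "arguments", one argument or row to a line. move_arm: Moves the arm, as the interface text tells. Its arguments: {"type":"object","properties":{"motion":{"type":"array","items":{"type":"array"}},"squeeze":{"type":"number"}},"required":["motion"]}

```bash
ls; mkdir -p pics
python3 - <<'E'
from rig import readout, imaging, job, env
import cv2
print(env.tcp_to_grasp, [a for a in dir(env) if a[0]!='_'])
s=readout.observe()
for k,v in s.items(): print(k,v)
for n in ("scene","side","wrist"):
    d=imaging.get_image(n); cv2.imwrite(f"pics/{n}0.png",d["img"]); print(n,{k:v for k,v in d.items() if k!='img'})
E
```

```text
pics
0.0187 ['MotionError', 'tcp_to_grasp']
time_s 0.0
q [-8.52174252e+01  2.18385414e+01  7.43849748e+01  6.41239601e-04
  8.38583205e+01 -1.23339353e+01]
qvel [ 0.0833952  -0.15481088  0.00478812 -0.01951871  0.1015569  -0.0209754 ]
joint_efforts [-4.24883310e-04 -4.48464203e+01 -2.31278890e+01 -2.48967381e-04
  4.74005923e-03  1.50865321e-05]
position [ 0.16186567 -0.52532945  0.23073343]
tool_rot [[ 9.55708617e-01  2.94314503e-01 -1.07996918e-04]
 [ 2.94314354e-01 -9.55707608e-01  1.42427253e-03]
 [ 3.15970586e-04 -1.39297457e-03 -9.99998980e-01]]
ft_force [0.11056503 0.45622816 0.3205668 ]
wrist_torque [ 2.58353279e-02 -1.76897481e-05  3.63805730e-02]
grip_width 0.08519710493277344
scene {'fov_y': 54.30509927891948, 'cx': 310.77280627815037, 'cy': 236.35084998608588, 'eye': array([ 1.25341279, -0.40955869,  0.92501241]), 'orientation': array([[ 0.49729429, -0.62012135,  0.60675193],
       [ 0.86736494,  0.3397216 , -0.36368572],
       [ 0.01940255,  0.70713418,  0.70681313]])}
side {'fov_y': 51.59344056277263, 'cx': 314.20994862452176, 'cy': 247.5106710936645, 'eye': array([0.30083925, 0.65675388, 0.74458928]), 'orientation': array([[-0.92051148,  0.26218584, -0.28968465],
       [-0.39071353, -0.61533592,  0.68462008],
       [ 0.00124432,  0.74338435,  0.66886333]])}
wrist {'fov_y': 66.70119027207981, 'cx': 320.3293099051294, 'cy': 235.83883015445457, 'eye': array([ 0.2272116 , -0.50474849,  0.37306613]), 'orientation': array([[ 2.94814578e-01,  9.20041738e-01,  2.58084415e-01],
       [-9.55554234e-01,  2.84051765e-01,  7.89347893e-02],
       [-6.86032744e-04, -2.69884782e-01,  9.62892379e-01]])}
```

View pics/scene0.png

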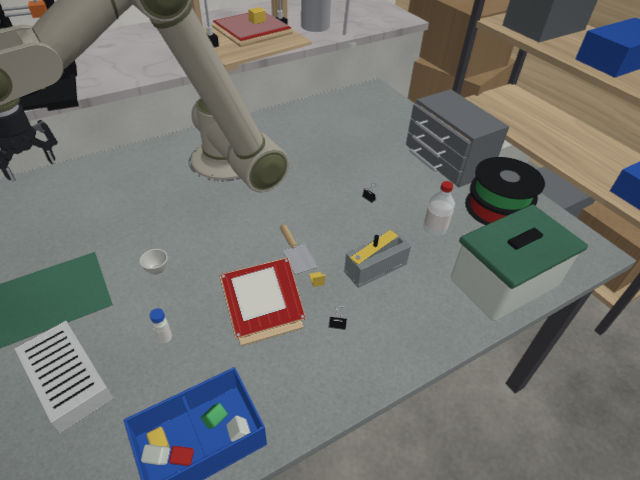

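View pics/side0.png

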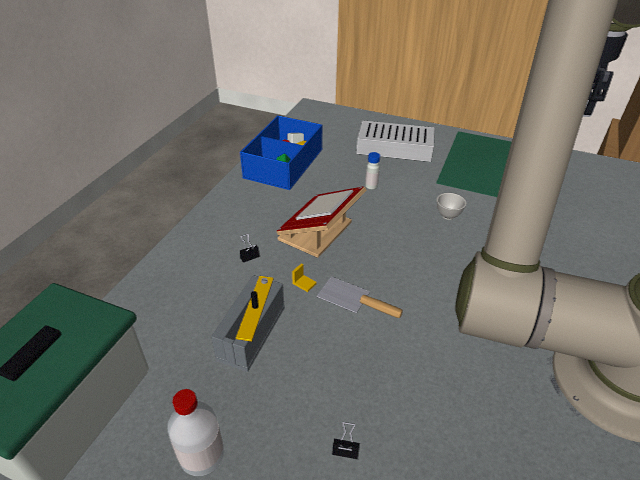

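View pics/wrist0.png

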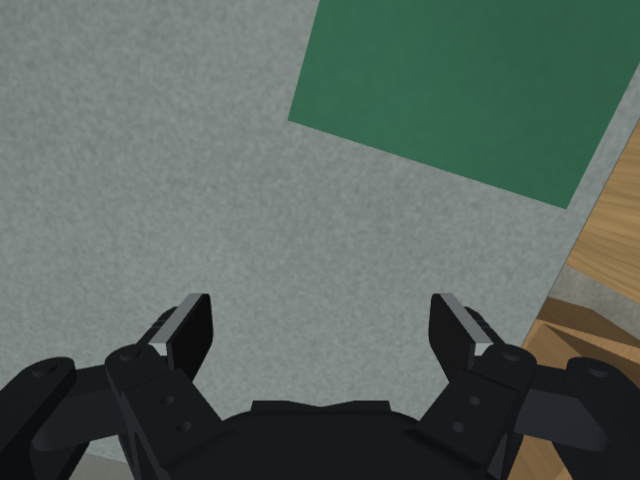

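The scene view has the red stand around (262,298), the box around (377,258), the scraper near (295,250), and the clips, bracket, glue, bowl and bottle around them. The side view shows the same things, with the cover's pivot end at (265,282) and its knob at (254,299). I'll crop in and measure.

```bash
cat > h.py <<'E'
import numpy as np, cv2
from rig import readout, imaging
def cam(n):
    d=imaging.get_image(n); d['f']=240/np.tan(np.radians(d['fov_y']/2)); return d
def ray(d,px):
    u,v=px; r=np.array([(u-d['cx'])/d['f'],-(v-d['cy'])/d['f'],-1.]); r=d['orientation']@r
    return d['eye'],r/np.linalg.norm(r)
def onz(d,px,z):
    e,r=ray(d,px); return e+r*(z-e[2])/r[2]
def onplane(d,px,p,n):
    e,r=ray(d,px); return e+r*((p-e)@n)/(r@n)
def tri(d1,p1,d2,p2):
    e1,r1=ray(d1,p1); e2,r2=ray(d2,p2)
    A=np.stack([r1,-r2],1); t=np.linalg.lstsq(A,e2-e1,rcond=None)[0]
    a=e1+r1*t[0]; b=e2+r2*t[1]; return (a+b)/2, np.linalg.norm(a-b)
def proj(d,P):
    c=d['orientation'].T@(np.asarray(P)-d['eye']); return np.array([d['cx']+d['f']*c[0]/-c[2], d['cy']-d['f']*c[1]/-c[2]])
def crop(d,x0,y0,x1,y1,k,name):
    cv2.imwrite('pics/'+name,cv2.resize(d['img'][y0:y1,x0:x1],None,fx=k,fy=k,interpolation=cv2.INTER_CUBIC))
def pic(n): return cam(n)
E
python3 - <<'E'
from h import *
s=cam('scene'); d=cam('side')
crop(s,210,215,420,350,3.8,'s1.png'); crop(d,200,170,420,370,3,'d1.png')
E
```

```text
(no output)
```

View pics/s1.png

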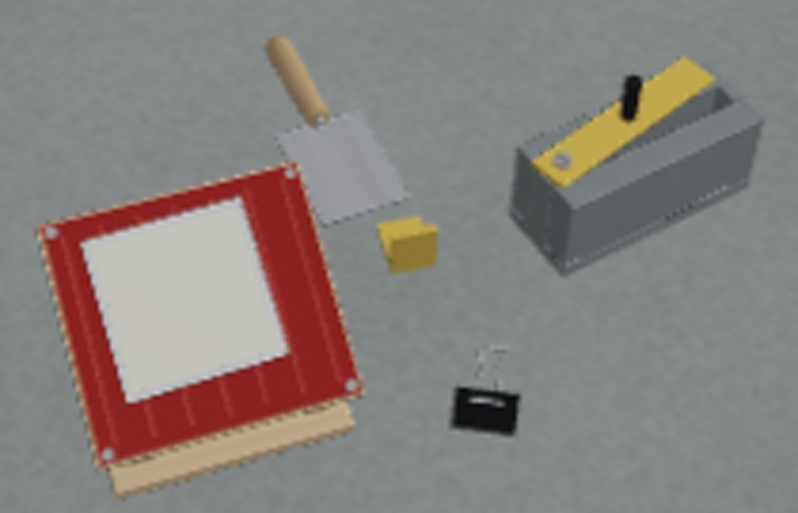

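View pics/d1.png

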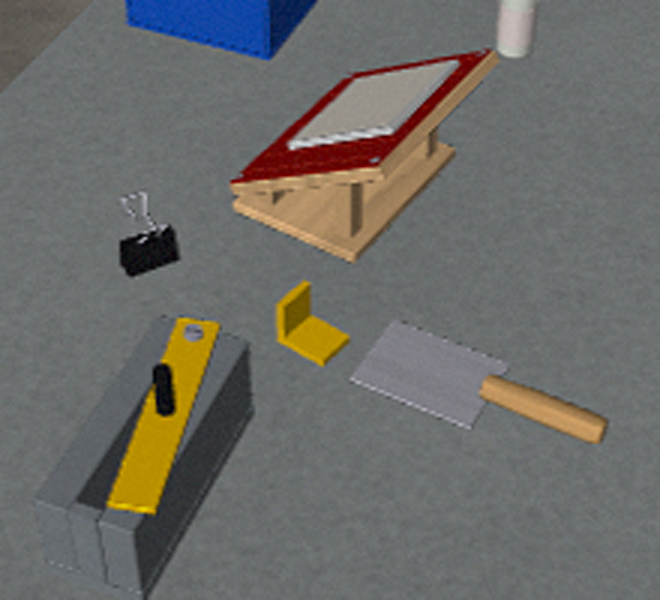

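Run:
```python
from h import *
s=cam('scene'); d=cam('side')
def quad(m,win,eps=.03):
    x0,y0,x1,y1=win; mm=np.zeros_like(m); mm[y0:y1,x0:x1]=m[y0:y1,x0:x1]
    cs,_=cv2.findContours(mm,cv2.RETR_EXTERNAL,cv2.CHAIN_APPROX_NONE)
    c=max(cs,key=cv2.contourArea); h=cv2.convexHull(c)
    a=cv2.approxPolyDP(h,eps*cv2.arcLength(h,True),True)[:,0]
    # refine: fit lines to the contour points near each side
    P=c[:,0].astype(float); L=[]
    n=len(a)
    for i in range(n):
        p,q=a[i].astype(float),a[(i+1)%n].astype(float); t=(q-p)/np.linalg.norm(q-p); nn=np.array([-t[1],t[0]])
        w=(P-p)@t; k=(abs((P-p)@nn)<2)&(w>.1*np.linalg.norm(q-p))&(w<.9*np.linalg.norm(q-p))
        L.append(cv2.fitLine(P[k].astype(np.float32),cv2.DIST_HUBER,0,.01,.01).ravel())
    out=[]
    for i in range(n):
        l1,l2=L[i-1],L[i]; A=np.array([l1[:2],-l2[:2]]).T
        t=np.linalg.solve(A,l2[2:]-l1[2:]); out.append(l1[2:]+t[0]*l1[:2])
    return np.array(out)
for n,im,wb in (('scene',s,(210,250,315,345)),('side',d,(260,175,375,240))):
    I=im['img'].astype(int); B,G,R=I[...,0],I[...,1],I[...,2]
    red=((R>90)&(G<70)&(B<70)).astype(np.uint8)
    hsv=cv2.cvtColor(im['img'],cv2.COLOR_BGR2HSV)
    pale=((hsv[...,1]<35)&(hsv[...,2]>165)).astype(np.uint8)
    print(n,'red',quad(red,wb).round(1).tolist()); print(' pale',quad(pale,wb).round(1).tolist())
    crop(im,*wb,6,n+'b.png')
```

```text
scene red [[287.0, 258.8999938964844], [303.5, 317.1000061035156], [236.39999389648438, 335.6000061035156], [221.6999969482422, 274.3999938964844]]
 pale [[272.20001220703125, 267.29998779296875], [284.79998779296875, 307.20001220703125], [243.39999389648438, 320.0], [231.39999389648438, 278.79998779296875]]
side red [[362.20001220703125, 186.39999389648438], [326.0, 224.3000030517578], [275.8999938964844, 230.5], [315.79998779296875, 194.60000610351562]]Traceback (most recent call last):
  File "<stdin>", line 25, in <module>
  File "<stdin>", line 18, in quad
    r = gufunc(a, b, signature=signature)
    raise LinAlgError("Singular matrix")
numpy.linalg.LinAlgError: Singular matrix
```

```bash
cat > m1.py <<'E'
from h import *
s=cam('scene'); d=cam('side')
# order: high +y, low +y, low -y, high -y
S=[[287,258.9],[303.5,317.1],[236.4,335.6],[221.7,274.4]]
D=[[362.2,186.4],[326,224.3],[275.9,230.5],[315.8,194.6]]
C=[]
for a,b in zip(S,D):
    p,e=tri(s,a,d,b); C.append(p); print(p.round(4),'gap',round(e,4))
C=np.array(C); 
print('sides',[round(np.linalg.norm(C[i]-C[i-1]),4) for i in range(4)], 'mean',C.mean(0).round(4))
# refine using known heights: high corners z=.110, low .035
K=np.array([(onz(s,a,z)[:2]+onz(d,b,z)[:2])/2 for a,b,z in zip(S,D,(.11,.035,.035,.11))])
print('known z',K.round(4).tolist(), [ (onz(s,a,z)[:2]-onz(d,b,z)[:2]).round(4).tolist() for a,b,z in zip(S,D,(.11,.035,.035,.11))])
ctr=K.mean(0); ex=(K[1]+K[2]-K[0]-K[3]); ey=(K[0]+K[3-2]-K[2]-K[3])
yaw=np.degrees(np.arctan2(ex[1],ex[0])); yaw2=np.degrees(np.arctan2(-ey[0],ey[1]))
print('ctr',ctr.round(4),'yaw',yaw,yaw2,'len',np.linalg.norm(ex)/2,np.linalg.norm(ey)/2)
y=np.radians((yaw+yaw2)/2); h=np.array([np.cos(y),np.sin(y),0]); c3,s3=np.cos(np.pi/6),np.sin(np.pi/6)
bx=h*c3-np.array([0,0,s3]); by=np.array([-h[1],h[0],0]); bz=np.cross(bx,by)
R=np.stack([bx,by,bz],1); O=np.array([*ctr,.072]); print(R.round(4).tolist())
PS=[[272.2,267.3],[284.8,307.2],[243.4,320],[231.4,278.8]]; PD=[[353.7,190.7],[331,213.3],[296,219],[320.7,195]]
for cm,P in ((s,PS),(d,PD)):
    Q=np.array([R.T@(onplane(cm,p,O+bz*.006,bz)-O) for p in P]); print(Q.round(4).tolist(),'c',Q.mean(0).round(4))
# box
def sc(x,y): return (210+x/3.8,215+y/3.8)
def sd(x,y): return (200+x/3,170+y/3)
for n,a,b,z in (('screw',sc(562,160),sd(193,331),.077),('knobtop',sc(632,80),sd(162,369),.11),('knobbase',sc(628,117),sd(166,409),.076),
  ('boxcorner -y+x top',sc(566,191),None,.07),('box -y -x top',sc(516,150),sd(250,346),.07),('box +y+x',sc(763,121),None,.07),('box+y-x',None,sd(138,530),.07),('box +y+x',None,sd(38,503),.07),('box -y+x',None,sd(162,316),.07),
  ('cover end',sc(684,57),sd(155,513),.076),('cover end2',sc(715,79),sd(108,505),.076)):
    o=[x.round(4).tolist() for x in ([onz(s,a,z)[:2]] if a else [])+([onz(d,b,z)[:2]] if b else [])]
    if a and b: p,e=tri(s,a,d,b); o+=['tri',p.round(4).tolist(),round(e,4)]
    print(n,o)
E
python3 m1.py
```

```text
[ 0.5704 -0.1105  0.1507] gap 0.1005
[ 0.6528 -0.1169  0.0255] gap 0.1046
[ 0.7047 -0.2026 -0.0132] gap 0.1278
[ 0.6161 -0.2036  0.1139] gap 0.0978
sides [np.float64(0.1101), np.float64(0.15), np.float64(0.1074), np.float64(0.1549)] mean [ 0.636  -0.1584  0.0692]
known z [[0.5744, -0.1485], [0.6615, -0.1243], [0.6941, -0.1693], [0.601, -0.19]] [[0.035, 0.1442], [0.0944, 0.0554], [-0.0288, -0.1622], [-0.0769, -0.0762]]
ctr [ 0.6328 -0.158 ] yaw 14.032760609043017 34.38453432942097 len 0.0928253194881043 0.05244002550101574
[[0.7899, -0.4101, 0.456], [0.3551, 0.9121, 0.205], [-0.5, 0.0, 0.866]]
[[-0.0321, 0.0611, 0.006], [0.0542, 0.0126, 0.006], [0.008, -0.0813, 0.006], [-0.0762, -0.0345, 0.006]] c [-0.0115 -0.0105  0.006 ]
[[-0.0876, 0.0053, 0.006], [-0.0298, 0.0461, 0.006], [0.0576, 0.0094, 0.006], [-0.0075, -0.0356, 0.006]] c [-0.0168  0.0063  0.006 ]
screw [[0.6439, 0.0926], [0.64, 0.0946], 'tri', [0.6416, 0.0934, 0.0748], np.float64(0.0016)]
knobtop [[0.6308, 0.1527], [0.6256, 0.1567], 'tri', [0.6278, 0.1546, 0.1067], np.float64(0.0013)]
knobbase [[0.6321, 0.1534], [0.6256, 0.1574], 'tri', [0.6283, 0.1554, 0.0721], np.float64(0.0023)]
boxcorner -y+x top [[0.6626, 0.0839]]
box -y -x top [[0.6169, 0.0752], [0.6048, 0.0864], 'tri', [0.6094, 0.0797, 0.0612], np.float64(0.0019)]
box +y+x [[0.6744, 0.2348]]
box+y-x [[0.601, 0.2375]]
box +y+x [[0.6619, 0.2432]]
box -y+x [[0.6678, 0.0846]]
cover end [[0.6038, 0.2207], [0.5953, 0.2274], 'tri', [0.5985, 0.2244, 0.0702], np.float64(0.002)]
cover end2 [[0.6313, 0.2264], [0.622, 0.2328], 'tri', [0.6259, 0.23, 0.0701], np.float64(0.0028)]
```

```bash
sed -i 's/^D=.*/D=[[326,224.3],[275.9,230.5],[315.8,194.6],[362.2,186.4]]/; s/PD=.*/PD=[[331,213.3],[296,219],[320.7,195],[353.7,190.7]]/' m1.py; sed -i 's/K\[3-2\]/K[1]/' m1.py; python3 m1.py | head -12
```

```text
[ 0.585  -0.0739  0.1027] gap 0.002
[ 0.7089 -0.094   0.0316] gap 0.0051
[ 0.6797 -0.2498  0.0339] gap 0.0015
[ 0.5588 -0.2271  0.1054] gap 0.0002
sides [np.float64(0.1555), np.float64(0.1443), np.float64(0.1585), np.float64(0.1423)] mean [ 0.6331 -0.1612  0.0684]
known z [[0.5865, -0.0714], [0.7086, -0.0924], [0.6796, -0.249], [0.5598, -0.2244]] [[0.0108, -0.0099], [0.0002, -0.0084], [0.0002, -0.0028], [0.0056, -0.0075]]
ctr [ 0.6336 -0.1593] yaw -10.6558195304645 -10.206058847462169 len 0.12307891682099582 0.15725102163308857
[[0.8517, 0.1811, 0.4917], [-0.1568, 0.9835, -0.0905], [-0.5, 0.0, 0.866]]
[[-0.0563, 0.0348, 0.006], [0.0402, 0.0385, 0.006], [0.0436, -0.0586, 0.006], [-0.0532, -0.0621, 0.006]] c [-0.0064 -0.0119  0.006 ]
[[-0.073, 0.0498, 0.006], [0.0259, 0.055, 0.006], [0.0324, -0.0534, 0.006], [-0.0711, -0.0462, 0.006]] c [-0.0215  0.0013  0.006 ]
screw [[0.6439, 0.0926], [0.64, 0.0946], 'tri', [0.6416, 0.0934, 0.0748], np.float64(0.0016)]
knobtop [[0.6308, 0.1527], [0.6256, 0.1567], 'tri', [0.6278, 0.1546, 0.1067], np.float64(0.0013)]
```

The first readings agree with the heights to about 5 mm: high edge near z 0.105, knob near (0.628, 0.155), screw near (0.642, 0.093), cover about 12° open. I'll move above the box with the tool still pointing down, to look with the wrist camera and take a finer measurement.

>>> {"name": "move_arm", "arguments": {
  "motion": [
    [[1,-0.8,-0.25],[0,0,0],1],
    [[1,-0.8,-0.25],[0,0,0],1],
    [[1,-0.8,-0.25],[0,0,0],1],
    [[1,-0.8,-0.25],[0,0,0],1],
    [[1,-0.8,-0.25],[0,0,0],1],
    [[1,-0.8,-0.25],[0,0,0],1],
    [[1,-0.8,-0.25],[0,0,0],1],
    [[1,-0.8,-0.25],[0,0,0],1],
    [[1,-0.8,-0.25],[0,0,0],1],
    [[1,-0.8,-0.25],[0,0,0],1],
    [[1,-0.8,-0.25],[0,0,0],1],
    [[1,-0.8,-0.25],[0,0,0],1]
  ]
}}

```text
time_s: 1.55
position: [0.3391, -0.2633, 0.2927]
tool_rot: [[0.958, 0.287, 0.0], [0.287, -0.958, 0.001], [0.0, -0.001, -1.0]]
ft_force: [0.7, -0.0, -0.3]
grip_width: 0.0848
```

>>> {"name": "move_arm", "arguments": {
  "motion": [
    [[1,-0.83,0],[0,0,0],0],
    [[1,-0.83,0],[0,0,0],0],
    [[1,-0.83,0],[0,0,0],0],
    [[1,-0.83,0],[0,0,0],0],
    [[1,-0.83,0],[0,0,0],0],
    [[1,-0.83,0],[0,0,0],0],
    [[1,-0.83,0],[0,0,0],0],
    [[1,-0.83,0],[0,0,0],0],
    [[1,-0.83,0],[0,0,0],0],
    [[1,-0.83,0],[0,0,0],0],
    [[1,-0.83,0],[0,0,0],0],
    [[1,-0.83,0],[0,0,0],0]
  ]
}}

```text
time_s: 2.55
position: [0.5186, 0.0114, 0.2957]
tool_rot: [[0.958, 0.286, 0.005], [0.287, -0.958, -0.004], [0.004, 0.005, -1.0]]
ft_force: [1.3, -0.8, 0.2]
grip_width: 0.0425
```

>>> {"name": "move_arm", "arguments": {
  "motion": [
    [[1,-0.83,0],[0,0,0],0],
    [[1,-0.83,0],[0,0,0],0],
    [[1,-0.83,0],[0,0,0],0],
    [[1,-0.83,0],[0,0,0],0],
    [[1,-0.83,0],[0,0,0],0],
    [[1,-0.83,0],[0,0,0],0],
    [[0,0,0],[0,0,-0.058],0],
    [[0,0,0],[0,0,-0.058],0],
    [[0,0,0],[0,0,-0.058],0],
    [[0,0,0],[0,0,-0.058],0],
    [[0,0,0],[0,0,-0.058],0],
    [[0,0,0],[0,0,-0.058],0]
  ]
}}

```text
time_s: 3.55
position: [0.6103, 0.1553, 0.2929]
tool_rot: [[0.504, 0.864, 0.003], [0.864, -0.504, -0.003], [-0.001, 0.004, -1.0]]
ft_force: [-0.3, -0.2, 0.3]
grip_width: 0.0428
```

>>> {"name": "move_arm", "arguments": {
  "motion": [
    [[0,0,0],[0,0,-0.058],-0.2],
    [[0,0,0],[0,0,-0.058],-0.2],
    [[0,0,0],[0,0,-0.058],-0.2],
    [[0,0,0],[0,0,-0.058],-0.2],
    [[0,0,0],[0,0,-0.058],-0.2],
    [[0,0,0],[0,0,-0.058],-0.2],
    [[0,0,0],[0,0,-0.058],-0.2],
    [[0,0,0],[0,0,-0.058],-0.2],
    [[0,0,0],[0,0,-0.058],-0.2],
    [[0,0,0],[0,0,-0.058],-0.2],
    [[0,0,0],[0,0,-0.058],-0.2],
    [[0,0,0],[0,0,0],-0.2]
  ]
}}

```text
time_s: 4.55
position: [0.6101, 0.1554, 0.2917]
tool_rot: [[-0.752, 0.659, 0.001], [0.659, 0.752, -0.003], [-0.003, -0.002, -1.0]]
ft_force: [0.5, 0.6, 0.6]
grip_width: 0.0343
```

Run:
```python
from h import *
w=cam('wrist'); cv2.imwrite('pics/w1.png',w['img']); np.save('w1.npy',w,allow_pickle=True)
st=readout.observe(); print(st['position'],st['tool_rot'],st['q'],st['grip_width'],w['eye'],w['orientation'])
```

```text
[0.61014045 0.15540715 0.29175559] [[-7.47864470e-01  6.63850744e-01  9.61257704e-04]
 [ 6.63845840e-01  7.47863325e-01 -3.02444822e-03]
 [-2.72667158e-03 -1.62375044e-03 -9.99994964e-01]] [  3.60761934  28.55205696  53.36077784  -0.17816313  98.04306359
 -44.82321857] 0.03390681976065862 [0.55829475 0.20165522 0.43382389] [[ 0.65899378 -0.72371473 -0.20485161]
 [ 0.75214656  0.63348002  0.18160014]
 [-0.00165729 -0.27375179  0.96179894]]
```

View pics/w1.png

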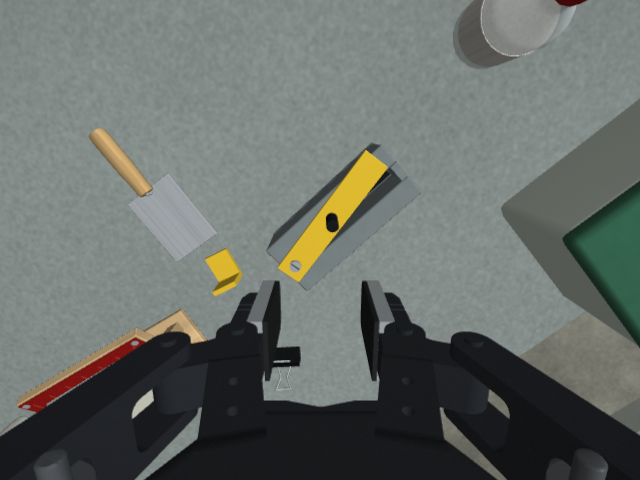

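The wrist view shows the whole box: screw at (295,266), knob at (332,222), top corners near (376,143), (420,190), (306,290) and (267,248). I'll enlarge it to get the corners.

Run:
```python
from h import *
w=np.load('w1.npy',allow_pickle=True).item()
crop(w,255,135,430,295,4.5,'w1c.png')
```

```text
(no output)
```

View pics/w1c.png

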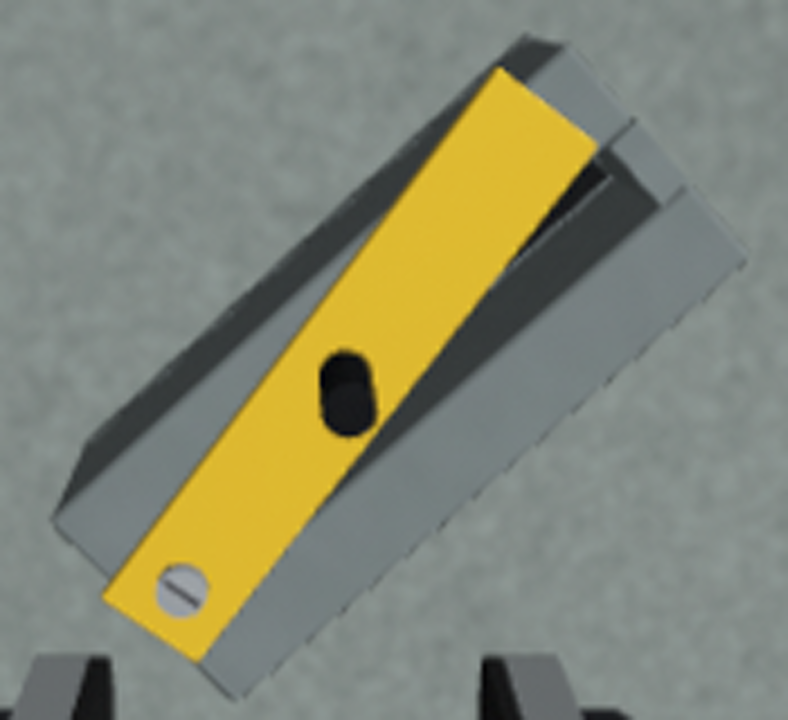

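Run:
```python
from h import *
w=np.load('w1.npy',allow_pickle=True).item()
c=lambda x,y:(255+x/4.5,135+y/4.5)
A,B,C,D=[onz(w,c(*p),.07)[:2] for p in ((52,520),(238,700),(747,262),(565,42))]
print(A,B,C,D,[np.linalg.norm(a-b).round(4) for a,b in ((A,B),(B,C),(C,D),(D,A))])
ey=(C+D-A-B)/2; ey/=np.linalg.norm(ey); ex=np.array([ey[1],-ey[0]]); print('yaw',np.degrees(np.arctan2(ex[1],ex[0])),'yaw from x sides',np.degrees(np.arctan2(*((B-A+C-D)[::-1]))))
m=(A+B+C+D)/4; o=m+ey*.012; print('box origin',o)
f=lambda p:np.array([(p-o)@ex,(p-o)@ey]).round(4)
for n,p,z in (('screw',(182,590),.077),('k1',(345,377),.11),('k2',(349,408),.11),('k1',(345,377),.076),('k2',(349,408),.076),('cov',(500,67),.076),('cov',(598,147),.076),('cov',(203,663),.076),('cov',(103,597),.076),('slot',(632,118),.07),('slot',(685,190),.07),('slot',(660,205),.07)):
    p=onz(w,c(*p),z)[:2]; print(n,p.round(4),f(p))
s=cam('scene');d=cam('side')
for P in ([*A,.07],[*B,.07],[*C,.07],[*D,.07],):
    print(proj(s,P),proj(d,P))
```

```text
[0.61068899 0.07990495] [0.67327535 0.08218944] [0.66887808 0.23827491] [0.60491622 0.23750993] [np.float64(0.0626), np.float64(0.1561), np.float64(0.064), np.float64(0.1577)]
yaw 1.8569154742056468 yaw from x sides 1.3804109679285743
box origin [0.63905082 0.17146351]
screw [0.6419 0.0932] [ 0.0003 -0.0784]
k1 [0.6219 0.1589] [-0.0175 -0.012 ]
k2 [0.6274 0.1553] [-0.0122 -0.0158]
k1 [0.6286 0.1545] [-0.011  -0.0167]
k2 [0.6346 0.1505] [-0.0051 -0.0208]
cov [0.5991 0.2233] [-0.0383  0.0531]
cov [0.626  0.2286] [-0.0112  0.0575]
cov [0.6589 0.0843] [ 0.017  -0.0878]
cov [0.6313 0.0779] [-0.0108 -0.0933]
slot [0.6271 0.2384] [-0.0098  0.0673]
slot [0.6471 0.2376] [0.0102 0.0659]
slot [0.6461 0.2315] [0.009  0.0597]
[346.03109575 252.22158593] [282.01775434 282.14767796]
[360.83145405 268.41970221] [252.078212   273.72355367]
[410.51548164 244.98533675] [210.63696482 334.24164066]
[395.07693001 229.76273626] [243.9394943  345.92568188]
```

>>> {"name": "move_arm", "arguments": {
  "motion": [
    [[-0.68,0.6,1],[0,0,0],-0.2],
    [[0,0,1],[0,0,0],-0.2],
    [[0,0,1],[0,0,0],-0.2],
    [[0,0,1],[0,0,0],-0.2],
    [[0,0,1],[0,0,0],-0.2],
    [[0,0,1],[0,0,0],-0.2],
    [[0,0,1],[0,0,0],-0.2],
    [[0,0,0.5],[0,0,0],-0.2],
    [[0,0,0],[0,0,0],-0.2]
  ]
}}

```text
time_s: 5.45
position: [0.6305, 0.155, 0.1373]
tool_rot: [[-0.727, 0.686, 0.006], [0.686, 0.727, -0.003], [-0.007, 0.003, -1.0]]
ft_force: [0.0, 1.2, 0.6]
grip_width: 0.0341
```

Run:
```python
from h import *
st=readout.observe(); print(st['position'],st['tool_rot'],st['ft_force'])
w=cam('wrist'); cv2.imwrite('pics/w2.png',w['img'])
```

```text
[0.63052207 0.15495412 0.13730752] [[-0.72714107  0.68645754  0.00647454]
 [ 0.68645713  0.7271655  -0.00263623]
 [-0.00651773  0.00252758 -0.99997556]] [0.02533776 1.18400881 0.61000768]
```

View pics/w2.png

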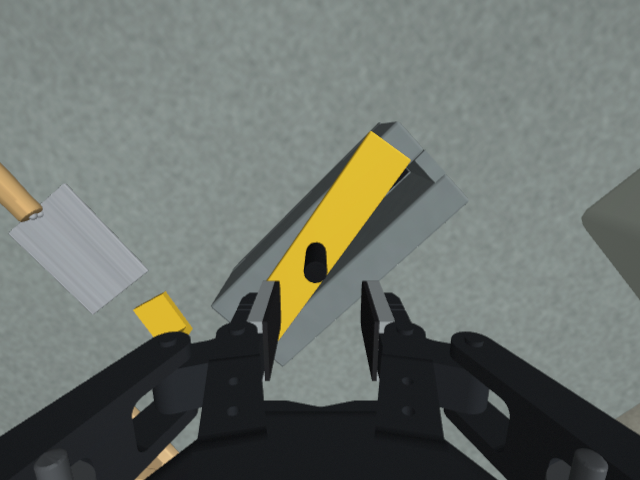

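The knob at (316,262) sits between the finger columns (268 and 375). I'll go down around it, then take up the slack.

>>> {"name": "move_arm", "arguments": {
  "motion": [
    [[0.09,-0.08,1],[0,0,0],-0.2],
    [[0,0,1],[0,0,0],-0.2],
    [[0,0,0.5],[0,0,0],-0.2],
    [[0,0,0],[0,0,0],-0.2],
    [[0,-0.25,0],[0,0,0],-0.2],
    [[0,-0.25,0],[0,0,0],-0.2]
  ]
}}

```text
time_s: 6.0
position: [0.6262, 0.1481, 0.0951]
tool_rot: [[-0.725, 0.689, 0.022], [0.689, 0.725, -0.002], [-0.017, 0.014, -1.0]]
ft_force: [0.3, 0.7, -0.0]
grip_width: 0.0342
```

>>> {"name": "move_arm", "arguments": {
  "motion": [
    [[0,0,0.4],[0,0,0],-0.2],
    [[0.18,-0.31,0],[0,0,0],-0.2],
    [[0.15,-0.33,0],[0,0,0],-0.2],
    [[0.11,-0.34,0],[0,0,0],-0.2],
    [[0.07,-0.35,0],[0,0,0],-0.2],
    [[0.03,-0.36,0],[0,0,0],-0.2],
    [[-0.01,-0.36,0],[0,0,0],-0.2]
  ]
}}

```text
time_s: 6.58
position: [0.5878, 0.1247, 0.0894]
tool_rot: [[-0.725, 0.689, 0.029], [0.689, 0.725, 0.0], [-0.02, 0.02, -1.0]]
ft_force: [0.3, 1.1, -0.3]
grip_width: 0.0342
```

Run:
```python
from h import *
st=readout.observe(); print(st['position'],st['tool_rot'].round(3),st['ft_force'])
w=cam('wrist'); cv2.imwrite('pics/w3.png',w['img'])
```

```text
[0.58775841 0.12469879 0.08941717] [[-0.725  0.689  0.029]
 [ 0.689  0.725  0.   ]
 [-0.02   0.02  -1.   ]] [ 0.26625358  1.08462967 -0.26190031]
```

View pics/w3.png

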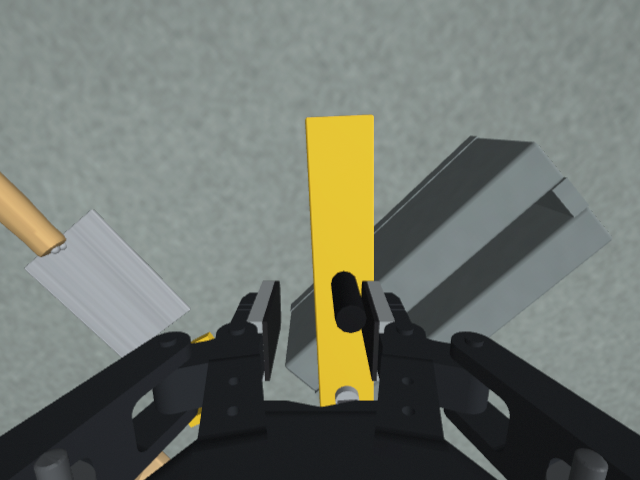

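Cover is half open, with the knob at (348,300) riding on the right-hand finger. I'll finish the arc.

>>> {"name": "move_arm", "arguments": {
  "motion": [
    [[-0.05,-0.35,0],[0,0,0],-0.2],
    [[-0.09,-0.345,0],[0,0,0],-0.2],
    [[-0.13,-0.33,0],[0,0,0],-0.2],
    [[-0.17,-0.32,0],[0,0,0],-0.2],
    [[-0.2,-0.3,0],[0,0,0],-0.2],
    [[-0.23,-0.27,0],[0,0,0],-0.2],
    [[0,0,0],[0,0,0],-0.2]
  ]
}}

```text
time_s: 7.22
position: [0.572, 0.0811, 0.0893]
tool_rot: [[-0.723, 0.69, 0.029], [0.69, 0.723, 0.005], [-0.018, 0.024, -1.0]]
ft_force: [3.0, 10.7, -1.0]
grip_width: 0.0341
```

Run:
```python
from h import *
st=readout.observe(); print(st['position'],st['tool_rot'].round(3),st['ft_force'])
w=cam('wrist'); cv2.imwrite('pics/w4.png',w['img'])
s=cam('scene'); crop(s,300,200,440,310,5,'s4.png')
```

```text
[0.57199454 0.08109823 0.08928632] [[-0.723  0.69   0.029]
 [ 0.69   0.723  0.005]
 [-0.018  0.024 -1.   ]] [ 2.98611967 10.682533   -1.03942757]
```

View pics/w4.png

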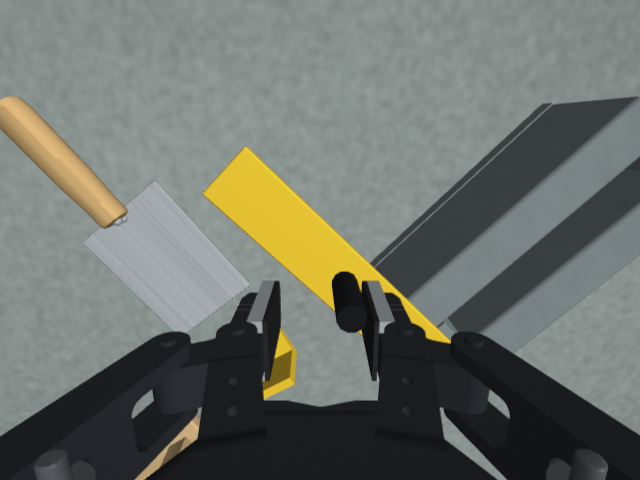

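View pics/s4.png

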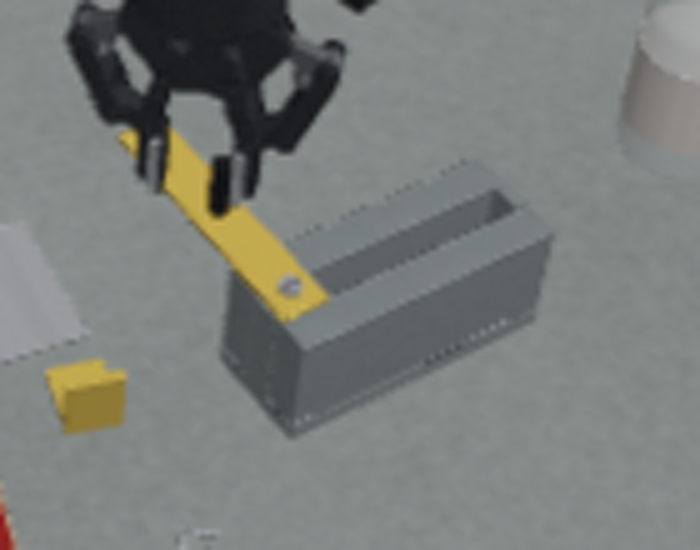

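The cover is at its stop: the force is 10.7 N, and the slot is clear in both views. I'll back off, lift, and move over the stand.

>>> {"name": "move_arm", "arguments": {
  "motion": [
    [[0,0.3,0],[0,0,0],-0.2],
    [[0,0,-0.6],[0,0,0],-0.2],
    [[0,0,-1],[0,0,0],-0.2],
    [[0,0,-1],[0,0,0],-0.2],
    [[0,0,-1],[0,0,0],-0.2],
    [[0,0,-1],[0,0,0],-0.2],
    [[0,0,-1],[0,0,0],-0.2],
    [[-1,-0.39,-1],[0,0,0],-0.2],
    [[-1,-0.39,-1],[0,0,0],-0.2],
    [[-1,-0.39,-0.5],[0,0,0],-0.2],
    [[-1,-0.39,-0.5],[0,0,0],-0.2],
    [[-1,-0.39,0],[0,0,0],-0.2]
  ]
}}

```text
time_s: 8.32
position: [0.6183, -0.0192, 0.2706]
tool_rot: [[-0.725, 0.688, 0.025], [0.688, 0.725, -0.003], [-0.02, 0.016, -1.0]]
ft_force: [0.1, 0.2, 0.2]
grip_width: 0.0341
```

>>> {"name": "move_arm", "arguments": {
  "motion": [
    [[-1,-0.39,0],[0,0,0],0.2],
    [[-1,-0.39,0],[0,0,0],0.2],
    [[-1,-0.39,0],[0,0,0],0.2],
    [[-1,-0.39,0],[0,0,0],0.2],
    [[-1,-0.39,0],[0,0,0],0.2],
    [[-1,-0.39,0],[0,0,0],0.2],
    [[0,0,0],[0,0,-0.058],0.2],
    [[0,0,0],[0,0,-0.058],0.2],
    [[0,0,0],[0,0,-0.058],0.2],
    [[0,0,0],[0,0,-0.058],0.2],
    [[0,0,0],[0,0,-0.05],0.2],
    [[0,0,0],[0,0,0],0.2]
  ]
}}

```text
time_s: 9.32
position: [0.6758, -0.1582, 0.2699]
tool_rot: [[-0.988, 0.155, 0.021], [0.155, 0.988, -0.01], [-0.022, -0.007, -1.0]]
ft_force: [-0.0, 1.3, -0.6]
grip_width: 0.0512
```

Run:
```python
from h import *
st=readout.observe(); print(st['position'],st['tool_rot'].round(3),st['ft_force'],st['q'])
w=cam('wrist'); cv2.imwrite('pics/w5.png',w['img']); np.save('w5.npy',w,allow_pickle=True)
```

```text
[ 0.67577846 -0.15815926  0.26987245] [[-0.988  0.155  0.021]
 [ 0.155  0.988 -0.01 ]
 [-0.022 -0.007 -1.   ]] [-0.02567946  1.29516335 -0.55796718] [-2.28937666e+01  3.58393649e+01  4.37956159e+01 -6.91307494e-02
  9.90328497e+01 -1.03971669e+02]
```

View pics/w5.png

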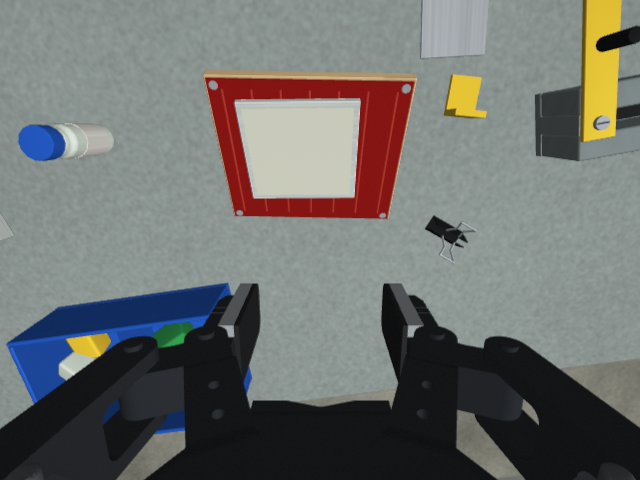

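The wrist view shows the board's corners near (205,75), (416,77), (388,217) and (233,215), and the plate's near (236,100), (360,98), (354,199) and (254,199). I'll fit lines to those edges for exact positions.

```bash
cat > m2.py <<'E'
from h import *
def quad(m,win,eps=.03):
    x0,y0,x1,y1=win; mm=np.zeros_like(m); mm[y0:y1,x0:x1]=m[y0:y1,x0:x1]
    cs,_=cv2.findContours(mm,cv2.RETR_EXTERNAL,cv2.CHAIN_APPROX_NONE)
    c=max(cs,key=cv2.contourArea); h=cv2.convexHull(c)
    a=cv2.approxPolyDP(h,eps*cv2.arcLength(h,True),True)[:,0]
    P=c[:,0].astype(float); L=[]; n=len(a)
    for i in range(n):
        p,q=a[i].astype(float),a[(i+1)%n].astype(float); l=np.linalg.norm(q-p); t=(q-p)/l; nn=np.array([-t[1],t[0]])
        w=(P-p)@t; k=(abs((P-p)@nn)<2.5)&(w>.12*l)&(w<.88*l)
        L.append(cv2.fitLine(P[k].astype(np.float32),cv2.DIST_HUBER,0,.01,.01).ravel())
    out=[]
    for i in range(n):
        l1,l2=L[i-1],L[i]; A=np.array([l1[:2],-l2[:2]]).T
        t=np.linalg.solve(A,l2[2:]-l1[2:]); out.append(l1[2:]+t[0]*l1[:2])
    return np.array(out)
def order(q):  # wrist image: top-left, top-right, bottom-right, bottom-left
    s=q.sum(1); d=q[:,0]-q[:,1]; return q[[s.argmin(),d.argmax(),s.argmax(),d.argmin()]]
def redmask(im):
    I=im.astype(int); return ((I[...,2]>80)&(I[...,1]<60)&(I[...,0]<60)).astype(np.uint8)
def palemask(im):
    h=cv2.cvtColor(im,cv2.COLOR_BGR2HSV); return ((h[...,1]<45)&(h[...,2]>170)&(im[...,2].astype(int)>=im[...,0])).astype(np.uint8)
def frame(yawdeg):
    y=np.radians(yawdeg); h=np.array([np.cos(y),np.sin(y),0]); bx=h*np.cos(np.pi/6)-np.array([0,0,.5]); by=np.array([-h[1],h[0],0])
    return np.stack([bx,by,np.cross(bx,by)],1)
E
cat > m3.py <<'E'
from m2 import *
w=np.load('w5.npy',allow_pickle=True).item(); im=w['img']
b=order(quad(redmask(im),(190,60,430,230))); p=order(quad(palemask(im),(220,85,380,210)))
print('board px',b.round(1).tolist(),'plate px',p.round(1).tolist())
# TL: high -y, TR: high +y, BR low +y, BL low -y
K=np.array([onz(w,a,z) for a,z in zip(b,(.11,.11,.035,.035))]); print(K.round(4).tolist(),[np.linalg.norm(K[i]-K[i-1]).round(4) for i in range(4)])
ex=K[2]+K[3]-K[0]-K[1]; ey=K[1]+K[2]-K[0]-K[3]
y1=np.degrees(np.arctan2(ex[1],ex[0])); y2=np.degrees(np.arctan2(-ey[0],ey[1])); O=K.mean(0); O[2]=.072; print('ctr',O,y1,y2)
# high edge and low edge middles
print((K[0]+K[1])/2,(K[2]+K[3])/2)
R=frame((y1+y2)/2)
Q=np.array([R.T@(onplane(w,a,O+R[:,2]*.006,R[:,2])-O) for a in p]); print(Q.round(4).tolist(),'c',Q.mean(0).round(4),[np.linalg.norm(Q[i]-Q[i-1]).round(4) for i in range(4)])
s=cam('scene');d=cam('side')
for k in K: print(proj(s,k).round(1),proj(d,k).round(1))
E
python3 m3.py
```

```text
board px [[205.1999969482422, 78.0], [413.20001220703125, 81.69999694824219], [385.79998779296875, 217.5], [235.5, 214.39999389648438]] plate px [[240.1999969482422, 107.0], [353.70001220703125, 107.0], [349.1000061035156, 195.0], [256.6000061035156, 195.0]]
[[0.5576, -0.2291, 0.11], [0.5849, -0.0729, 0.11], [0.7086, -0.0941, 0.035], [0.6808, -0.251, 0.035]] [np.float64(0.1459), np.float64(0.1586), np.float64(0.1462), np.float64(0.1593)]
ctr [ 0.63297311 -0.1617689   0.072     ] -9.937931061420883 -9.96126265026446
[ 0.57124262 -0.15095308  0.11      ] [ 0.6947036  -0.17258471  0.035     ]
[[-0.0525, -0.055, 0.006], [-0.0543, 0.0352, 0.006], [0.0369, 0.038, 0.006], [0.0392, -0.0525, 0.006]] c [-0.0076 -0.0086  0.006 ] [np.float64(0.0917), np.float64(0.0902), np.float64(0.0913), np.float64(0.0905)]
[220.5 273.1] [363.2 184.3]
[286.9 256.4] [325.5 222. ]
[304.4 316.6] [277.1 228.9]
[236.3 336.1] [315.9 193.7]
```

>>> {"name": "move_arm", "arguments": {
  "motion": [
    [[0,0,0],[0,0.056,0],0.1],
    [[0,0,0],[0,0.056,0],0.1],
    [[0,0,0],[0,0.056,0],0.1],
    [[0,0,0],[0,0,0],0.1]
  ]
}}

```text
time_s: 9.8
position: [0.6726, -0.1569, 0.2684]
tool_rot: [[-0.925, 0.175, -0.339], [0.167, 0.985, 0.053], [0.343, -0.008, -0.939]]
ft_force: [1.0, 0.2, -1.6]
grip_width: 0.0468
```

```bash
cat > st.py <<'E'
from m2 import *
O=np.array([.633,-.1618,.072]); R=frame(-9.95)
def show(target=None):
    st=readout.observe(); T=st['tool_rot']; p=st['position']
    print('t',round(st['time_s'],2),'pos',p.round(4),'q',st['q'].round(1),'F',st['ft_force'].round(1),'w',st['grip_width'].round(4))
    print('tool in board',(R.T@T).round(3).tolist(),'pos in board',(R.T@(p-O)).round(4))
    if target is not None:
        d=T.T@(np.asarray(target)-p); print('delta tool units',(d/.02).round(2))
    return p,T
E
python3 - <<'E'
from st import *
show(O+R@[.062,-.0086,.04])
E
```

```text
Traceback (most recent call last):
  File "st.py", line 5, in show
    print('t',round(st['time_s'],2),'pos',p.round(4),'q',st['q'].round(1),'F',st['ft_force'].round(1),'w',st['grip_width'].round(4))
                                                                                                          ^^^^^^^^^^^^^^^^^^^^^^
AttributeError: 'float' object has no attribute 'round'
```

```bash
sed -i "s/st\['grip_width'\].round(4)/round(st['grip_width'],4)/" st.py
python3 - <<'E'
from st import *
show(O+R@[.062,-.0086,.04])
E
```

```text
t 9.8 pos [ 0.6726 -0.1569  0.2684] q [ -21.3   49.    20.3   -5.6  130.2 -104. ] F [ 1.   0.2 -1.6] w 0.0468
tool in board [[-0.985, 0.006, 0.173], [0.005, 1.0, -0.007], [-0.173, -0.006, -0.985]] pos in board [-0.0651  0.0117  0.1891]
delta tool units [-4.97 -0.93  8.45]
```

>>> {"name": "move_arm", "arguments": {
  "motion": [
    [[-1,-0.2,0.6],[0,0,0],0],
    [[-1,-0.2,0.8],[0,0,0],0],
    [[-1,-0.2,1],[0,0,0],0],
    [[-1,-0.2,1],[0,0,0],0],
    [[-1,-0.2,1],[0,0,0],0],
    [[0,0,0],[0,0,0],0]
  ]
}}

```text
time_s: 10.3
position: [0.7371, -0.1913, 0.1493]
tool_rot: [[-0.934, 0.184, -0.307], [0.18, 0.983, 0.043], [0.31, -0.015, -0.951]]
ft_force: [-0.7, 0.3, -1.6]
grip_width: 0.0425
```

Run:
```python
from st import *
show(O+R@[.062,-.0086,.03])
w=cam('wrist'); cv2.imwrite('pics/w6.png',w['img'])
```

```text
t 10.3 pos [ 0.7371 -0.1913  0.1493] q [ -22.    60.4   13.4   -5.2  123.7 -103.4] F [-0.7  0.3 -1.6] w 0.0425
tool in board [[-0.978, 0.018, 0.207], [0.016, 1.0, -0.011], [-0.207, -0.007, -0.978]] pos in board [ 0.0546 -0.0111  0.1208]
delta tool units [0.58 0.16 4.52]
```

View pics/w6.png

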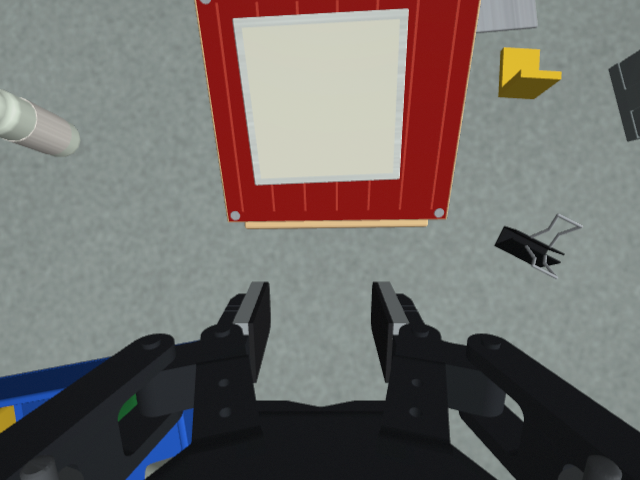

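>>> {"name": "move_arm", "arguments": {
  "motion": [
    [[0,0,1],[0,0,0],0],
    [[0.2,0.05,1],[0,0,0],0],
    [[0.2,0.05,1],[0,0,0],0],
    [[0.1,0.05,1],[0,0,0],0],
    [[0,0,0],[0,0,0],0]
  ]
}}

```text
time_s: 10.77
position: [0.7043, -0.1822, 0.0921]
tool_rot: [[-0.942, 0.189, -0.276], [0.188, 0.982, 0.032], [0.277, -0.021, -0.961]]
ft_force: [-0.7, -0.0, -0.8]
grip_width: 0.0428
```

Run:
```python
from st import *
show(O+R@[.062,-.0086,.01])
w=cam('wrist'); cv2.imwrite('pics/w7.png',w['img'])
d=cam('side'); crop(d,240,150,400,260,5,'d7.png')
```

```text
t 10.77 pos [ 0.7043 -0.1822  0.0921] q [ -22.3   54.7   35.    -4.5  105.8 -101.8] F [-0.7 -0.  -0.8] w 0.0428
tool in board [[-0.97, 0.025, 0.24], [0.022, 1.0, -0.016], [-0.24, -0.01, -0.971]] pos in board [ 0.0539 -0.0078  0.0543]
delta tool units [ 0.14 -0.01  2.25]
```

View pics/w7.png

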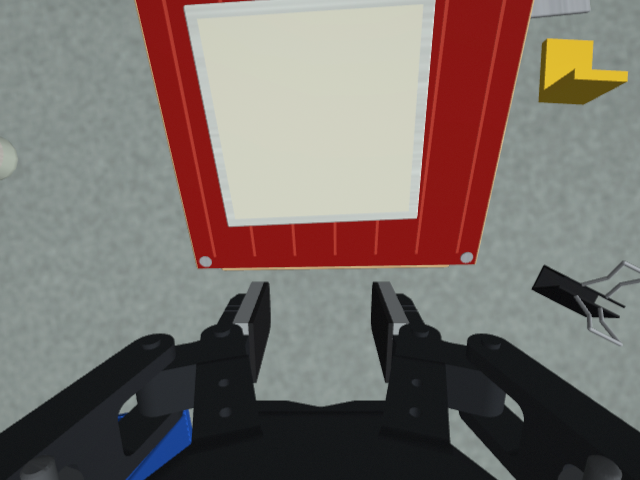

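View pics/d7.png

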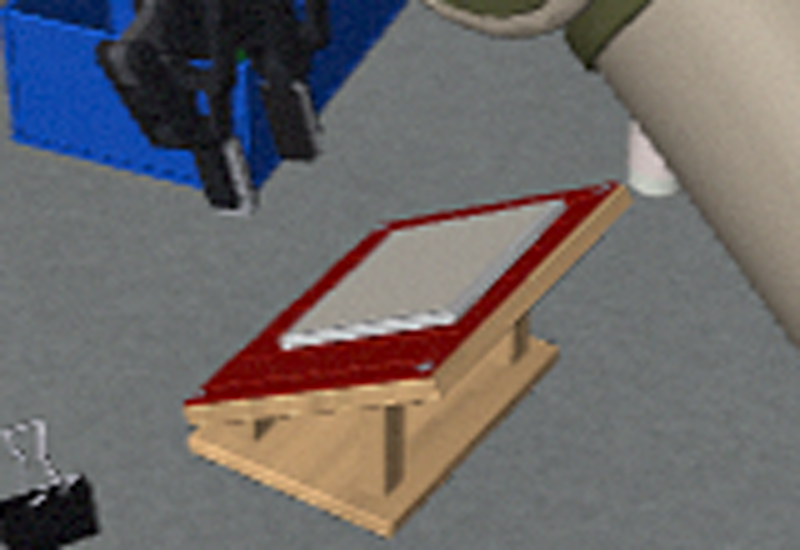

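>>> {"name": "move_arm", "arguments": {
  "motion": [
    [[0,0,0.8],[0,0.02,0],0],
    [[0,0,0.8],[0,0.02,0],0],
    [[0,0,0.3],[0,0.01,0],0],
    [[0,0,0],[0,0,0],0]
  ]
}}

```text
time_s: 11.2
position: [0.6972, -0.1826, 0.0631]
tool_rot: [[-0.911, 0.19, -0.366], [0.186, 0.981, 0.047], [0.368, -0.026, -0.929]]
ft_force: [-0.3, 0.0, 0.5]
grip_width: 0.0424
```

Run:
```python
from st import *
show(O+R@[.062,-.0086,.005])
w=cam('wrist'); cv2.imwrite('pics/w8.png',w['img'])
d=cam('side'); crop(d,240,150,400,260,5,'d8.png')
```

```text
t 11.2 pos [ 0.6972 -0.1826  0.0631] q [ -22.1   58.4   32.6   -5.8  109.9 -101.8] F [-0.3  0.   0.5] w 0.0424
tool in board [[-0.989, 0.028, 0.145], [0.026, 1.0, -0.017], [-0.146, -0.013, -0.989]] pos in board [ 0.0623 -0.0094  0.0257]
delta tool units [0.17 0.05 1.02]
```

View pics/w8.png

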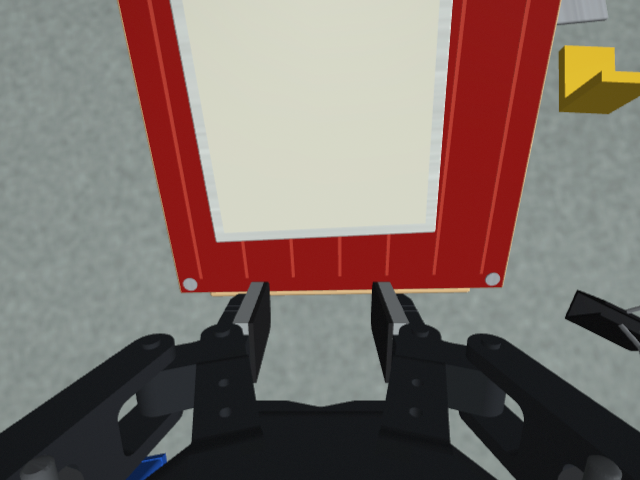

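View pics/d8.png

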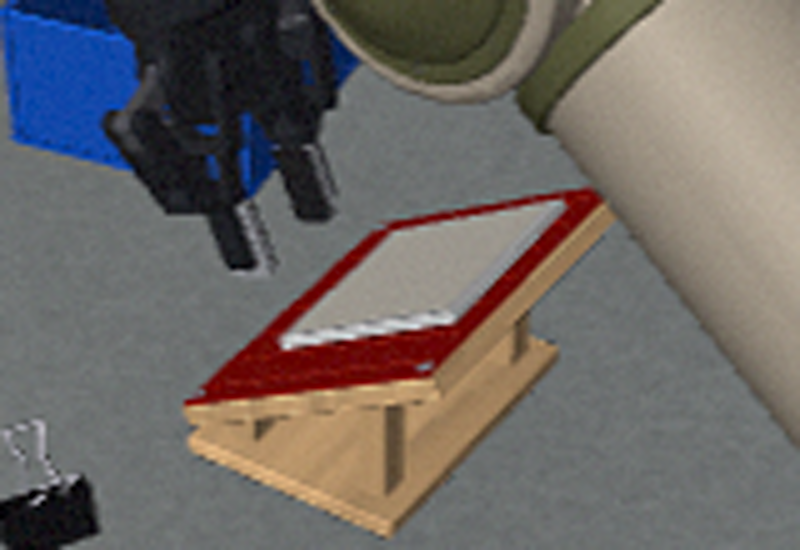

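>>> {"name": "move_arm", "arguments": {
  "motion": [
    [[0.05,0,0.4],[0,0.003,-0.012],0],
    [[0.05,0,0.3],[0,0.003,0],0],
    [[0,0,0],[0,0.003,0],0]
  ]
}}

```text
time_s: 11.55
position: [0.6905, -0.1819, 0.0515]
tool_rot: [[-0.91, 0.164, -0.38], [0.158, 0.986, 0.048], [0.383, -0.016, -0.924]]
ft_force: [-0.0, -0.4, 0.1]
grip_width: 0.0428
```

Run:
```python
from st import *
show(O+R@[.062,-.0086,.005])
d=cam('side'); crop(d,240,150,400,260,5,'d9.png')
w=cam('wrist'); crop(w,120,180,540,420,1.9,'w9.png')
```

```text
t 11.55 pos [ 0.6905 -0.1819  0.0515] q [ -22.2   58.6   34.4   -6.   108.8 -103.4] F [-0.  -0.4  0.1] w 0.0428
tool in board [[-0.991, 0.001, 0.13], [-0.002, 1.0, -0.018], [-0.13, -0.018, -0.991]] pos in board [ 0.0623 -0.0098  0.0123]
delta tool units [0.06 0.07 0.36]
```

View pics/d9.png

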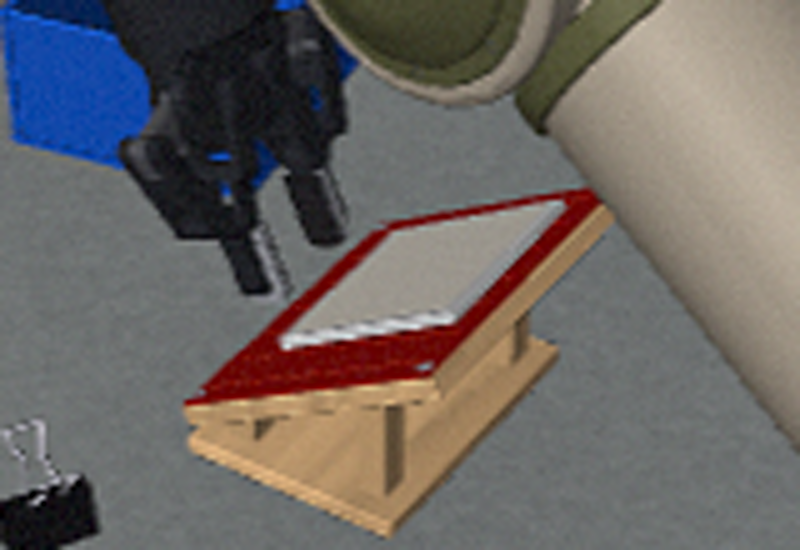

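View pics/w9.png

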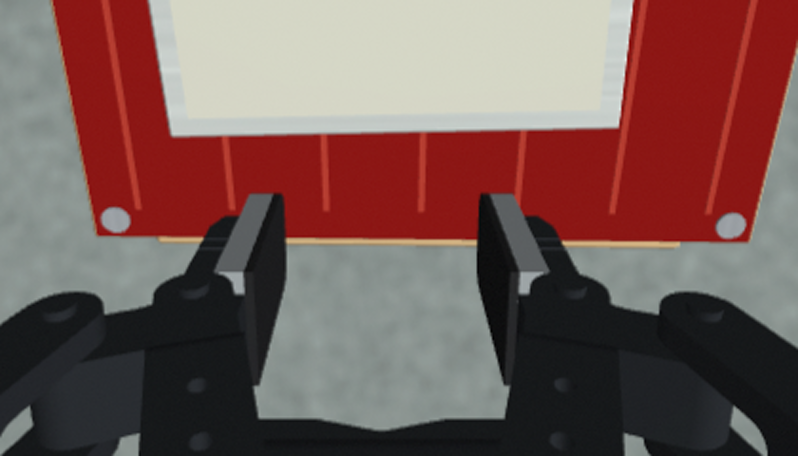

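Run:
```python
from st import *
p,T=show(); d=cam('side'); w=cam('wrist')
for b in (0,.005,.01,.015): print(b,proj(d,p-T[:,2]*b),proj(w,p-T[:,2]*b+T[:,0]*.011+T[:,1]*.0214), proj(w,p-T[:,2]*b-T[:,0]*.011+T[:,1]*.0214), proj(d,p-T[:,2]*b+T[:,1]*.026),proj(d,p-T[:,2]*b-T[:,1]*.026))
```

```text
t 11.65 pos [ 0.6911 -0.182   0.0522] q [ -22.2   58.6   34.2   -6.   108.9 -103.4] F [-0.8 -0.1  0. ] w 0.0426
tool in board [[-0.991, 0.001, 0.132], [-0.002, 1.0, -0.018], [-0.132, -0.018, -0.991]] pos in board [ 0.0625 -0.0098  0.0132]
0 [300.24120731 202.75472313] [370.14954549 275.88981369] [368.2650645  322.98244197] [293.93410066 208.67427417] [306.37490379 196.99792664]
0.005 [299.50112925 200.89743796] [371.76072383 280.54161489] [369.75477976 328.92452471] [293.17029307 206.80311153] [305.65754734 195.15446901]
0.01 [298.75797968 199.03244461] [373.48014436 285.5059334 ] [371.34056327 335.24979843] [292.40327049 204.92407287] [304.93725478 193.3034662 ]
0.015 [298.01173945 197.159695  ] [375.31909411 290.81535721] [373.03201746 341.99656475] [291.63301258 203.03710837] [304.21400805 191.44487178]
```

>>> {"name": "move_arm", "arguments": {
  "motion": [
    [[0,0,0.35],[0,0,0],0],
    [[0,0,0.15],[0,0,0],0],
    [[0,0,0],[0,0,0],0]
  ]
}}

```text
time_s: 12.0
position: [0.6876, -0.1817, 0.0435]
tool_rot: [[-0.912, 0.165, -0.376], [0.159, 0.986, 0.047], [0.378, -0.017, -0.926]]
ft_force: [0.1, -0.2, 1.4]
grip_width: 0.0425
```

>>> {"name": "move_arm", "arguments": {
  "motion": [
    [[0,0,0.15],[0,0,0],0],
    [[0,0,0],[0,0,0],0]
  ]
}}

```text
time_s: 12.17
position: [0.6862, -0.1815, 0.0403]
tool_rot: [[-0.912, 0.165, -0.376], [0.159, 0.986, 0.047], [0.379, -0.017, -0.925]]
ft_force: [0.7, -0.6, 0.8]
grip_width: 0.0425
```

Run:
```python
from st import *
p,T=show(O+R@[.062,-.0086,.0])
d=cam('side'); crop(d,240,150,400,260,5,'d10.png')
w=cam('wrist'); crop(w,120,180,540,420,1.9,'w10.png')
```

```text
t 12.17 pos [ 0.6862 -0.1815  0.0403] q [ -22.3   58.4   36.6   -5.9  106.5 -103.2] F [ 0.7 -0.6  0.8] w 0.0425
tool in board [[-0.991, 0.001, 0.135], [-0.001, 1.0, -0.019], [-0.135, -0.019, -0.991]] pos in board [ 0.0642 -0.0102  0.0005]
delta tool units [0.11 0.08 0.01]
```

View pics/d10.png

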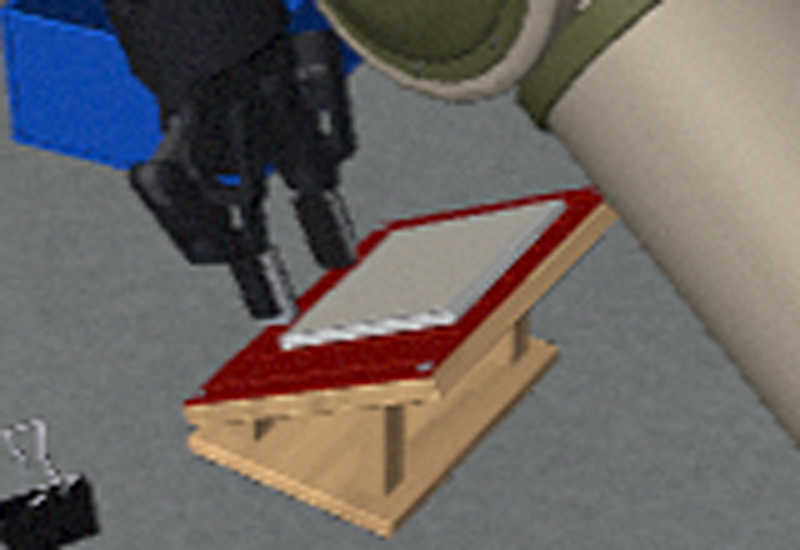

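View pics/w10.png

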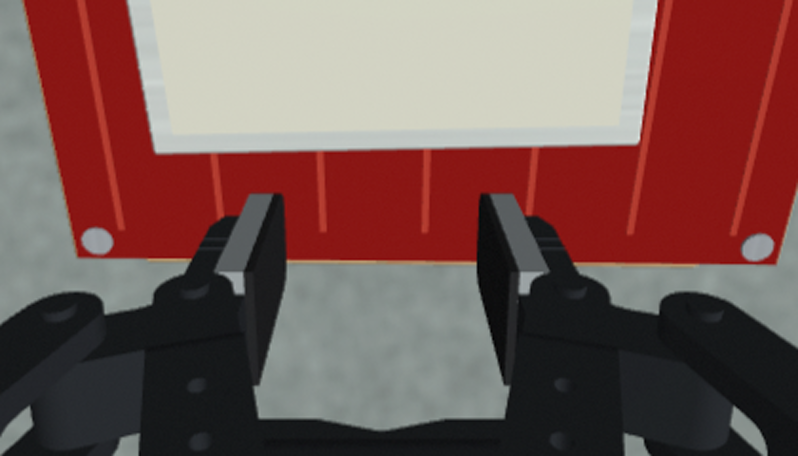

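>>> {"name": "move_arm", "arguments": {
  "motion": [
    [[0,0,0.2],[0,0,0],0],
    [[0,0,0.05],[0,0,0],0]
  ]
}}

```text
time_s: 12.43
position: [0.6863, -0.1816, 0.0397]
tool_rot: [[-0.915, 0.165, -0.369], [0.159, 0.986, 0.045], [0.372, -0.018, -0.928]]
ft_force: [0.2, 0.4, 3.0]
grip_width: 0.0432
```

>>> {"name": "move_arm", "arguments": {
  "motion": [
    [[0,0,0.1],[0,0,0],0],
    [[0,0,0],[0,0,0],0]
  ]
}}

```text
time_s: 12.6
position: [0.6864, -0.1816, 0.0402]
tool_rot: [[-0.916, 0.165, -0.365], [0.16, 0.986, 0.044], [0.368, -0.018, -0.93]]
ft_force: [-0.1, 0.6, -0.5]
grip_width: 0.0425
```

Run:
```python
from st import *
p,T=show(O+R@[.062,-.0086,-.006])
d=cam('side'); crop(d,240,150,400,260,5,'d11.png')
w=cam('wrist'); crop(w,120,180,540,420,1.9,'w11.png')
```

```text
t 12.6 pos [ 0.6864 -0.1816  0.0402] q [ -22.3   58.    37.3   -5.8  105.5 -103.1] F [-0.1  0.6 -0.5] w 0.0425
tool in board [[-0.989, 0.002, 0.147], [-0.001, 1.0, -0.02], [-0.147, -0.02, -0.989]] pos in board [ 0.0644 -0.0103  0.0005]
delta tool units [0.17 0.09 0.3 ]
```

View pics/d11.png

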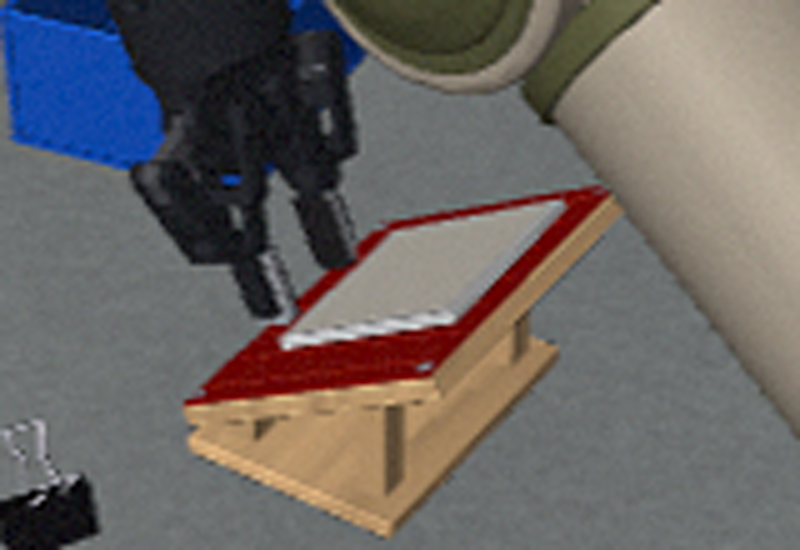

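View pics/w11.png

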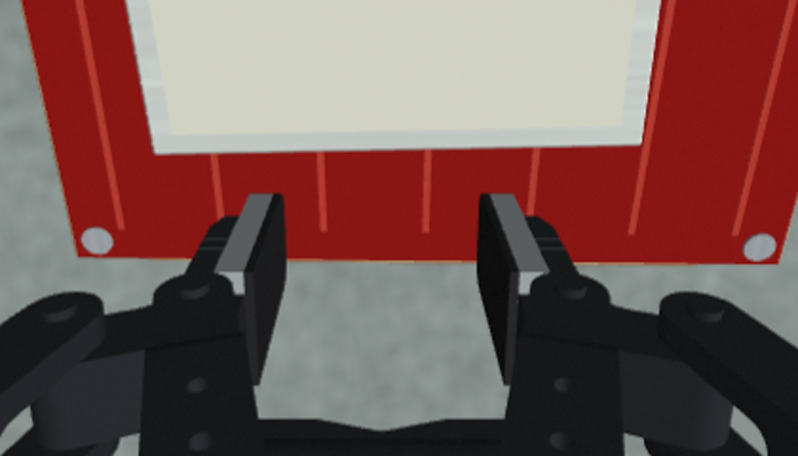

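Run:
```python
from st import *
p,T=show(); d=cam('side'); w=cam('wrist')
for b in (0,.004,.008):
  for sx in (1,-1):
    P=p-T[:,2]*b+T[:,1]*.0214+T[:,0]*.011*sx; u=proj(d,P); v=proj(w,P); print(b,sx,'side crop',(u-[240,150])*5,'w crop',(v-[120,180])*1.9,'board',(R.T@(P-O)).round(4))
for x in (.05,.075): 
    u=proj(d,O+R@[x,.0114,0]); print('boardpt',x,(u-[240,150])*5)
for c in ((.075,.0825),(.075,-.0825),(-.075,.0825)):
    P=O+R@[*c,0]; print(c,(proj(d,P)-[240,150])*5,(proj(w,P)-[120,180])*1.9)
```

```text
t 12.7 pos [ 0.6863 -0.1817  0.0397] q [ -22.3   58.1   37.3   -5.8  105.5 -103.1] F [ 0.8 -0.8  1.4] w 0.0429
tool in board [[-0.989, 0.002, 0.146], [-0.001, 1.0, -0.02], [-0.146, -0.02, -0.989]] pos in board [ 0.0646 -0.0104 -0.    ]
0 1 side crop [303.38859874 313.0742831 ] w crop [475.3555756  183.44207744] board [ 0.0537  0.011  -0.002 ]
0 -1 side crop [267.12009515 312.07699894] w crop [471.75991211 273.22404408] board [0.0755 0.011  0.0012]
0.004 1 side crop [300.48484302 305.65432237] w crop [477.80516774 190.50001493] board [0.0531 0.0111 0.0019]
0.004 -1 side crop [264.18956082 304.74360106] w crop [474.02540887 282.24812867] board [0.0749 0.0111 0.0051]
0.008 1 side crop [297.57113413 298.20892831] w crop [480.38517844 197.93372359] board [0.0526 0.0112 0.0059]
0.008 -1 side crop [261.2491012  297.38536602] w crop [476.40675296 291.73366447] board [0.0743 0.0112 0.0091]
boardpt 0.05 [306.78543569 308.86045328]
boardpt 0.075 [268.50721168 314.53487713]
(0.075, 0.0825) [177.61009945 397.07066542] [785.8328117  271.78555197]
(0.075, -0.0825) [378.32759552 214.81650622] [ 67.83895374 263.81288352]
(-0.075, 0.0825) [427.708408   367.05509452] [1040.82585842 -605.5571258 ]
```

>>> {"name": "move_arm", "arguments": {
  "motion": [
    [[0.25,0.01,-0.035],[0,0.002,0],0],
    [[0.25,0.01,-0.035],[0,0.002,0],0],
    [[0.25,0.01,-0.035],[0,0.002,0],0],
    [[0.25,0.01,-0.035],[0,0.002,0],0],
    [[0,0,0],[0,0,0],0]
  ]
}}

```text
time_s: 13.22
position: [0.6697, -0.1783, 0.0494]
tool_rot: [[-0.911, 0.165, -0.377], [0.16, 0.986, 0.045], [0.379, -0.019, -0.925]]
ft_force: [-0.0, 0.6, 1.0]
grip_width: 0.0429
```

Run:
```python
from st import *
p,T=show(O+R@[.0,-.0086,-.001])
d=cam('side'); crop(d,240,150,400,260,5,'d12.png')
w=cam('wrist'); crop(w,120,100,540,420,1.8,'w12.png')
```

```text
t 13.22 pos [ 0.6697 -0.1783  0.0494] q [ -22.5   55.9   40.8   -6.1  104.8 -103.2] F [-0.   0.6  1. ] w 0.0429
tool in board [[-0.991, 0.003, 0.134], [-0.0, 1.0, -0.021], [-0.134, -0.02, -0.991]] pos in board [ 0.0451 -0.0099 -0.    ]
delta tool units [ 2.24  0.06 -0.26]
```

View pics/d12.png

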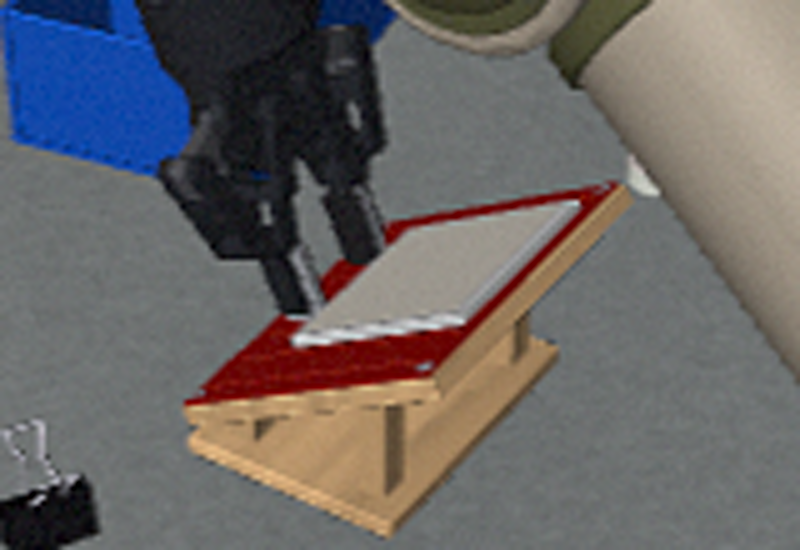

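View pics/w12.png

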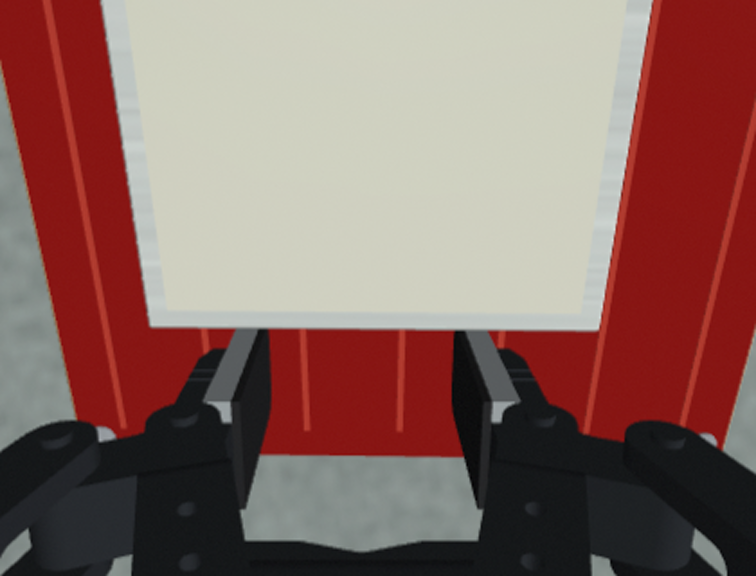

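The plate's low edge (crop y 327) sits flush against both fingers and has moved about 8 mm, squared up. Pushing on by 42 mm.

>>> {"name": "move_arm", "arguments": {
  "motion": [
    [[0.25,0.01,-0.034],[0,0,0],0],
    [[0.25,0.01,-0.034],[0,0,0],0],
    [[0.25,0.01,-0.034],[0,0,0],0],
    [[0.25,0.01,-0.034],[0,0,0],0],
    [[0.25,0.01,-0.034],[0,0,0],0],
    [[0,0,0],[0,0,0],0]
  ]
}}

```text
time_s: 13.82
position: [0.6501, -0.174, 0.0611]
tool_rot: [[-0.914, 0.165, -0.37], [0.16, 0.986, 0.044], [0.372, -0.019, -0.928]]
ft_force: [-0.0, -0.0, 1.3]
grip_width: 0.0428
```

Run:
```python
from st import *
p,T=show(O+R@[.003,-.0086,-.001])
d=cam('side'); crop(d,240,150,400,260,5,'d13.png')
```

```text
t 13.82 pos [ 0.6501 -0.174   0.0611] q [ -22.8   52.8   45.9   -6.   102.4 -103.2] F [-0.  -0.   1.3] w 0.0428
tool in board [[-0.99, 0.003, 0.142], [-0.0, 1.0, -0.021], [-0.142, -0.021, -0.99]] pos in board [ 0.0219 -0.009   0.0001]
delta tool units [ 0.94  0.02 -0.08]
```

View pics/d13.png

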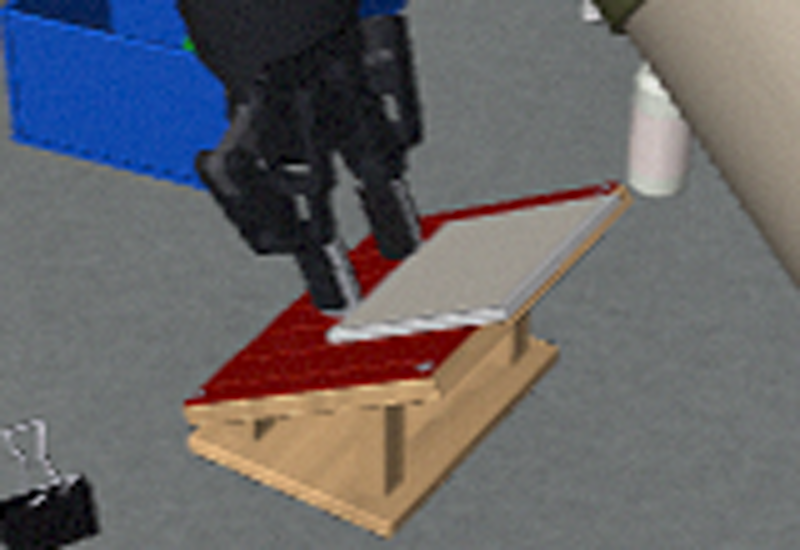

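>>> {"name": "move_arm", "arguments": {
  "motion": [
    [[0.25,0.01,-0.034],[0,0,0],0],
    [[0.25,0.01,-0.034],[0,0,0],0],
    [[0.25,0.01,-0.034],[0,0,0],0],
    [[0.25,0,-0.034],[0,0,0],0],
    [[0,0,0],[0,0,0],0]
  ]
}}

```text
time_s: 14.28
position: [0.6352, -0.1709, 0.0699]
tool_rot: [[-0.917, 0.165, -0.364], [0.161, 0.986, 0.042], [0.366, -0.02, -0.93]]
ft_force: [0.0, 0.2, 2.3]
grip_width: 0.0429
```

Run:
```python
from st import *
p,T=show(O+R@[.003,-.0086,-.001])
d=cam('side'); crop(d,240,150,400,260,5,'d14.png')
w=cam('wrist'); cv2.imwrite('pics/w14.png',w['img'])
```

```text
t 14.28 pos [ 0.6352 -0.1709  0.0699] q [ -23.    50.5   49.5   -6.   100.6 -103.3] F [0.  0.2 2.3] w 0.0429
tool in board [[-0.989, 0.003, 0.149], [-0.0, 1.0, -0.021], [-0.149, -0.021, -0.989]] pos in board [ 0.0043 -0.0086  0.0001]
delta tool units [0.07 0.   0.04]
```

View pics/d14.png

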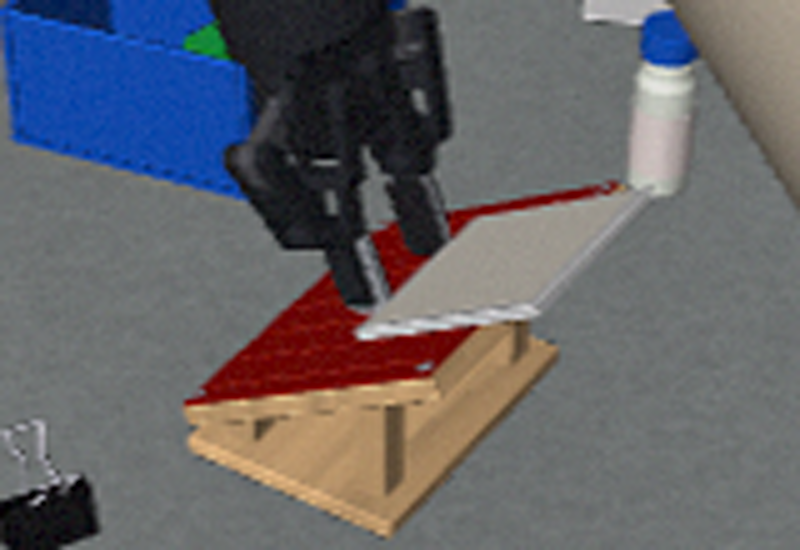

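View pics/w14.png

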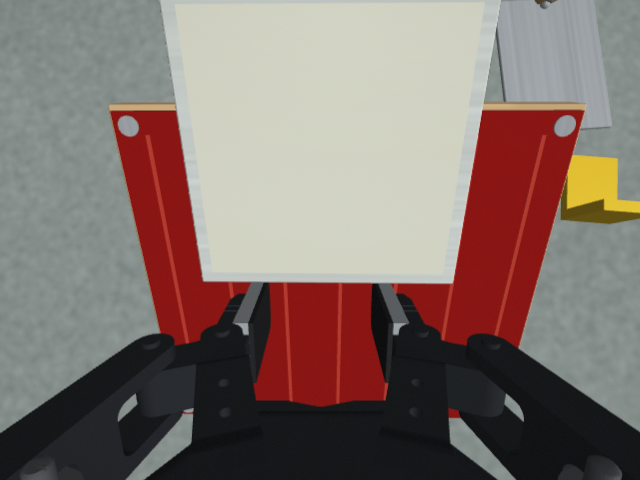

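Run:
```python
from st import *
w=cam('wrist')
f=lambda px,z:(R.T@(onplane(w,px,O+R[:,2]*z,R[:,2])-O)).round(4)
for n,px,z in (('plate TL',(161,0),.006),('plate TR',(499,0),.006),('plate BR',(453,282),.006),('plate BL',(204,281),.006),('hi L',(110,106),0),('hi R',(584,106),0)): print(n,f(px,z))
```

```text
plate TL [-0.1038 -0.0542  0.006 ]
plate TR [-0.1032  0.0437  0.006 ]
plate BR [-0.009   0.0443  0.006 ]
plate BL [-0.0084 -0.0544  0.006 ]
hi L [-0.074  -0.0798  0.    ]
hi R [-0.0739  0.08    0.    ]
```

The overhang measures 32–35 mm: low edge at board x −0.0087 in the picture, −0.0066 from the fingers. Plate centre is near board y −0.005. Lifting off and turning the tool for the pinch.

>>> {"name": "move_arm", "arguments": {
  "motion": [
    [[-0.1,0,-0.5],[0,0,0],0],
    [[0,0,-1],[0,0,0],0],
    [[0,0,-1],[0,0,0],0],
    [[1,0,-1],[0,0,0],0],
    [[1,0,-1],[0,0,0],0],
    [[1,0,-1],[0,0,0],0],
    [[1,0,-1],[0,0,0],0],
    [[1,0,-1],[0,0,0],0],
    [[1,0,-1],[0,0,0],0],
    [[1,0,0],[0,0,0],0],
    [[1,0,0],[0,0,0],0],
    [[0,0,0],[0,0,0],0]
  ]
}}

```text
time_s: 15.43
position: [0.5503, -0.152, 0.2878]
tool_rot: [[-0.908, 0.164, -0.385], [0.157, 0.986, 0.05], [0.388, -0.015, -0.921]]
ft_force: [0.0, 1.2, 0.1]
grip_width: 0.0427
```

>>> {"name": "move_arm", "arguments": {
  "motion": [
    [[0,0,0],[0,0,0.058],0],
    [[0,0,0],[0,0,0.058],0],
    [[0,0,0],[0,0,0.058],0],
    [[0,0,0],[0,0,0.058],0],
    [[0,0,0],[0,0,0.058],0],
    [[0,0,0],[0,0,0.058],0],
    [[0,0,0],[0,0,0.058],0],
    [[0,0,0],[0,0,0.058],0],
    [[0,0,0],[0,0,0.058],0],
    [[0,0,0],[0,0,0.058],0],
    [[0,0,0],[0,0,0.058],0],
    [[0,0,0],[0,0,0.058],0]
  ]
}}

```text
time_s: 16.43
position: [0.5543, -0.1526, 0.277]
tool_rot: [[0.101, 0.91, -0.402], [0.995, -0.084, 0.058], [0.019, -0.406, -0.914]]
ft_force: [0.9, -0.2, 0.4]
grip_width: 0.0429
```

Run:
```python
from st import *
p,T=show(O+R@[-.14,-.005,.003])
```

```text
t 16.43 pos [ 0.5543 -0.1526  0.277 ] q [-24.3  34.9  47.8  -7.5 120.1 -21.2] F [ 0.9 -0.2  0.4] w 0.0429
tool in board [[-0.072, 0.992, 0.105], [0.997, 0.074, -0.013], [-0.02, 0.104, -0.994]] pos in board [-0.171  -0.0046  0.1379]
delta tool units [0.   0.83 6.87]
```

>>> {"name": "move_arm", "arguments": {
  "motion": [
    [[0,0,0],[-0.058,0,0.03],-0.2],
    [[0,0,0],[-0.058,0,0],-0.2],
    [[0,0,0],[-0.058,0,0],-0.2],
    [[0,0,0],[-0.058,0,0],-0.2],
    [[0,0,0],[-0.058,0,0],-0.2],
    [[0,0,0],[-0.058,0,0],-0.2],
    [[0,0,0],[-0.058,0,0],-0.2],
    [[0,0,0],[-0.058,0,0],-0.2],
    [[0,0,0],[-0.058,0,0],-0.2],
    [[0,0,0],[-0.058,0,0],-0.2],
    [[0,0,0],[-0.058,0,0],-0.2],
    [[0,0,0],[-0.05,0,0],-0.2]
  ]
}}

```text
time_s: 17.43
position: [0.5626, -0.1501, 0.267]
tool_rot: [[0.151, 0.597, 0.788], [0.988, -0.098, -0.116], [0.008, 0.796, -0.605]]
ft_force: [0.8, 0.6, 0.0]
grip_width: 0.034
```

```bash
cat >> st.py <<'E'
from scipy.spatial.transform import Rotation as Ro
def rotto(Tgt):
    T=readout.observe()['tool_rot']; v=Ro.from_matrix(T.T@Tgt).as_rotvec(degrees=True); print('rotvec units',(v/120).round(3),'deg',v.round(1))
G=np.stack([R[:,1],R[:,2],R[:,0]],1)
E
python3 - <<'E'
from st import *
p,T=show(O+R@[-.14,-.005,.003]); rotto(G)
E
```

```text
t 17.43 pos [ 0.5626 -0.1501  0.267 ] q [-36.5   8.9 105.3  54.9  27.4 -69.1] F [0.8 0.6 0. ] w 0.034
tool in board [[-0.023, 0.126, 0.992], [1.0, 0.007, 0.022], [-0.004, 0.992, -0.126]] pos in board [-0.1593 -0.0007  0.1332]
delta tool units [-0.21 -6.34  1.78]
rotvec units [-0.06  -0.011  0.003] deg [-7.2 -1.3  0.3]
```

>>> {"name": "move_arm", "arguments": {
  "motion": [
    [[0,-0.5,0],[-0.03,-0.005,0],-0.2],
    [[0,-0.8,0],[-0.03,-0.005,0],-0.2],
    [[0,-1,0],[0,0,0],-0.2],
    [[0,-1,0],[0,0,0],-0.2],
    [[0,-1,0],[0,0,0],-0.2],
    [[-0.1,-0.5,0],[0,0,0],-0.2],
    [[0,0,0],[0,0,0],-0.2]
  ]
}}

```text
time_s: 18.02
position: [0.5176, -0.1427, 0.1904]
tool_rot: [[0.151, 0.541, 0.827], [0.988, -0.092, -0.121], [0.011, 0.836, -0.548]]
ft_force: [-0.4, -0.6, 0.0]
grip_width: 0.0343
```

Run:
```python
from st import *
p,T=show(O+R@[-.14,-.005,.003]); rotto(G)
w=cam('wrist'); cv2.imwrite('pics/w15.png',w['img'])
d=cam('side'); crop(d,240,100,480,260,3.3,'d15.png')
```

```text
t 18.02 pos [ 0.5176 -0.1427  0.1904] q [ -41.4   13.6  121.3  103.1   27.9 -123.6] F [-0.4 -0.6  0. ] w 0.0343
tool in board [[-0.024, 0.057, 0.998], [1.0, 0.003, 0.024], [-0.001, 0.998, -0.057]] pos in board [-0.1604 -0.0012  0.044 ]
delta tool units [-0.21 -1.99  1.13]
rotvec units [-0.027 -0.012  0.001] deg [-3.3 -1.4  0.1]
```

View pics/w15.png

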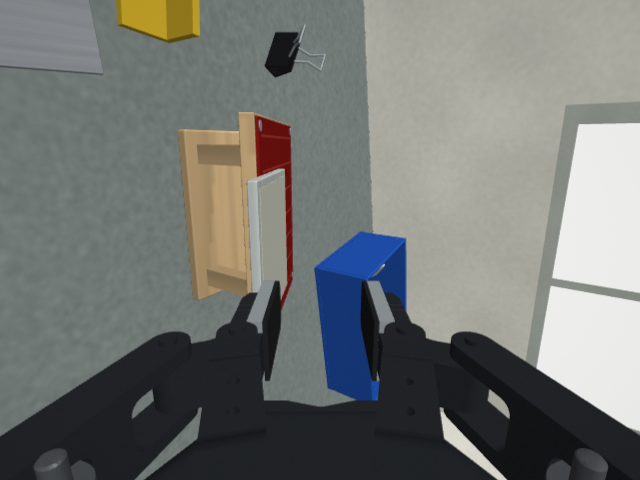

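View pics/d15.png

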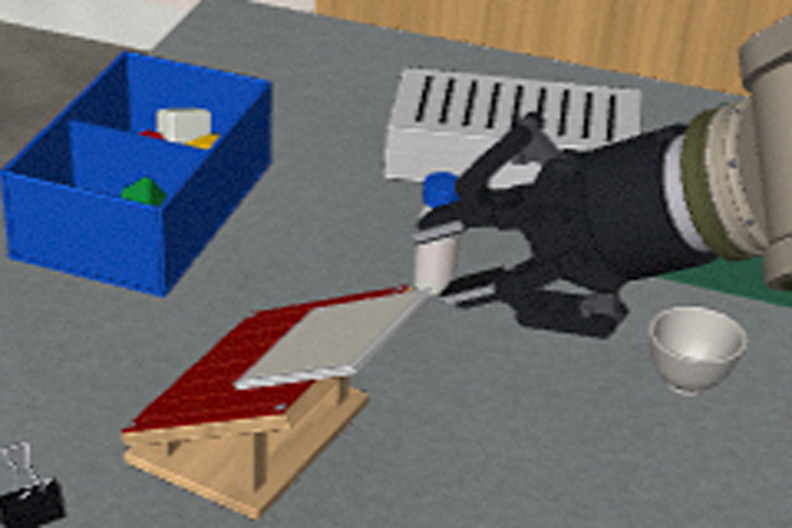

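```bash
cat > kin.py <<'E'
import numpy as np
from scipy.optimize import least_squares
from scipy.spatial.transform import Rotation as Ro
D=[([-85.217,21.839,74.385,0,83.858,-12.334],[.16187,-.52533,.23073]),
([3.608,28.552,53.361,-.178,98.043,-44.823],[.61014,.15541,.29176]),
([-22.894,35.839,43.796,-.069,99.033,-103.97],[.67578,-.15816,.26987]),
([-21.3,49,20.3,-5.6,130.2,-104],[.6726,-.1569,.2684]),
([-22,60.4,13.4,-5.2,123.7,-103.4],[.7371,-.1913,.1493]),
([-22.3,54.7,35,-4.5,105.8,-101.8],[.7043,-.1822,.0921]),
([-22.8,52.8,45.9,-6,102.4,-103.2],[.6501,-.174,.0611]),
([-24.3,34.9,47.8,-7.5,120.1,-21.2],[.5543,-.1526,.277]),
([-36.5,8.9,105.3,54.9,27.4,-69.1],[.5626,-.1501,.267]),
([-41.4,13.6,121.3,103.1,27.9,-123.6],[.5176,-.1427,.1904])]
Rz=lambda a:Ro.from_euler('z',a,degrees=True).as_matrix()
Ry=lambda a:Ro.from_euler('y',a,degrees=True).as_matrix()
def fk(q,P):
    a1,d,h,L1,L2,e,L3,dx=P
    R=Rz(q[0]); p=R@[a1,d,h]; R=R@Ry(q[1]); p=p+R@[0,0,L1]; R=R@Ry(q[2]); p=p+R@[e,0,L2]
    R=R@Rz(q[3])@Ry(q[4]); p=p+R@[dx,0,L3]; R=R@Rz(q[5])
    return p,R@Rz(90)
if __name__=='__main__':
    f=lambda P:np.concatenate([fk(q,P)[0]-x for q,x in D])
    r=least_squares(f,[0,.1,.3,.3,.3,0,.25,0]); print(r.x.round(4).tolist(),abs(r.fun).max())
    print(fk(D[-1][0],r.x)[1].round(3).tolist()); np.save('P.npy',r.x)
E
python3 kin.py
```

```text
[0.0004, 0.1177, 0.1297, 0.5369, 0.3504, 0.1028, 0.2572, -0.0001] 0.0004944617828419595
[[0.153, 0.541, 0.827], [0.988, -0.093, -0.122], [0.012, 0.836, -0.549]]
```

```bash
cat > ik.py <<'E'
from kin import *
P=np.load('P.npy')
lo=np.array([-178.18,-50.72,12.68,-81.47,9.98,-165.26]); hi=np.array([178.18,133.34,142.11,261.47,163.14,165.26])
def ik(p,T,q0):
    def f(q):
        x,R=fk(q,P); return np.r_[(x-p)*10,Ro.from_matrix(R.T@T).as_rotvec()*3]
    r=least_squares(f,np.clip(q0,lo+.1,hi-.1),bounds=(lo,hi),x_scale=30.); return r.x,abs(r.fun).max()
E
python3 - <<'E'
from ik import *
from st import O,R,G
q=np.array([-41.4,13.6,121.3,103.1,27.9,-123.6])
for roll in (0,180):
  q=np.array([-41.4,13.6,121.3,103.1,27.9,-123.6+roll]); Gg=G@Rz(roll)
  for x,z in ((-.16,.044),(-.16,.02),(-.16,.003),(-.14,.003),(-.12,.003),(-.1,.003),(-.079,.003),(-.079,.03),(-.079,.06),(-.079,.1),(-.04,.15)):
    q,e=ik(O+R@[x,-.005,z],Gg,q); print(roll,x,z,q.round(1),round(e,4))
E
```

```text
0 -0.16 0.044 [ -41.7   14.8  123.5  115.4   30.3 -136.1] 0.0
0 -0.16 0.02 [ -43.    17.3  126.9  122.1   33.9 -145.1] 0.0
0 -0.16 0.003 [ -44.    19.4  129.4  126.2   36.9 -151.1] 0.0
0 -0.14 0.003 [ -42.1   22.   127.5  129.4   36.6 -153.1] 0.0
0 -0.12 0.003 [ -40.4   24.5  125.5  132.2   36.3 -154.7] 0.0
0 -0.1 0.003 [ -38.8   26.9  123.4  134.5   35.9 -156. ] 0.0
0 -0.079 0.003 [ -37.4   29.2  121.2  136.6   35.5 -156.9] 0.0
0 -0.079 0.03 [ -36.4   26.4  117.8  131.2   30.8 -149.5] 0.0
0 -0.079 0.06 [ -35.3   23.8  114.   123.4   26.4 -139.7] 0.0
0 -0.079 0.1 [ -34.1   21.1  108.8  109.3   22.  -123.3] 0.0
0 -0.04 0.15 [ -31.1   23.4   98.4   90.1   18.2 -101.1] 0.0
180 -0.16 0.044 [-41.7  14.8 123.5 115.4  30.3  43.9] 0.0
180 -0.16 0.02 [-43.   17.3 126.9 122.1  33.9  34.9] 0.0
180 -0.16 0.003 [-44.   19.4 129.4 126.2  36.9  28.9] 0.0
180 -0.14 0.003 [-42.1  22.  127.5 129.4  36.6  26.9] 0.0
180 -0.12 0.003 [-40.4  24.5 125.5 132.2  36.3  25.3] 0.0
180 -0.1 0.003 [-38.8  26.9 123.4 134.5  35.9  24. ] 0.0
180 -0.079 0.003 [-37.4  29.2 121.2 136.6  35.5  23.1] 0.0
180 -0.079 0.03 [-36.4  26.4 117.8 131.2  30.8  30.5] 0.0
180 -0.079 0.06 [-35.3  23.8 114.  123.4  26.4  40.3] 0.0
180 -0.079 0.1 [-34.1  21.1 108.8 109.3  22.   56.7] 0.0
180 -0.04 0.15 [-31.1  23.4  98.4  90.1  18.2  78.9] 0.0
```

>>> {"name": "move_arm", "arguments": {
  "motion": [
    [[-0.1,-0.6,0],[-0.014,-0.006,0],-0.2],
    [[-0.1,-0.7,0],[-0.014,-0.006,0],-0.2],
    [[0,-0.7,0],[0,0,0],-0.2],
    [[0,-0.1,0.5],[0,0,0],-0.2],
    [[0,0,0.5],[0,0,0],-0.2],
    [[0,0,0],[0,0,0],-0.2]
  ]
}}

```text
time_s: 18.62
position: [0.5199, -0.1484, 0.151]
tool_rot: [[0.168, 0.481, 0.861], [0.986, -0.076, -0.15], [-0.007, 0.873, -0.487]]
ft_force: [-0.4, 0.4, 0.3]
grip_width: 0.0341
```

Run:
```python
from st import *
p,T=show(O+R@[-.12,-.005,.003]); rotto(G)
w=cam('wrist'); cv2.imwrite('pics/w16.png',w['img'])
d=cam('side'); crop(d,240,100,480,260,3.3,'d16.png')
```

```text
t 18.62 pos [ 0.5199 -0.1484  0.151 ] q [ -41.9   21.7  126.6  129.    36.6 -152.6] F [-0.4  0.4  0.3] w 0.0341
tool in board [[-0.001, -0.015, 1.0], [1.0, 0.008, 0.001], [-0.008, 1.0, 0.015]] pos in board [-0.1379 -0.0063  0.0115]
delta tool units [ 0.07 -0.44  0.89]
rotvec units [ 0.007 -0.     0.004] deg [ 0.9 -0.1  0.5]
```

View pics/w16.png

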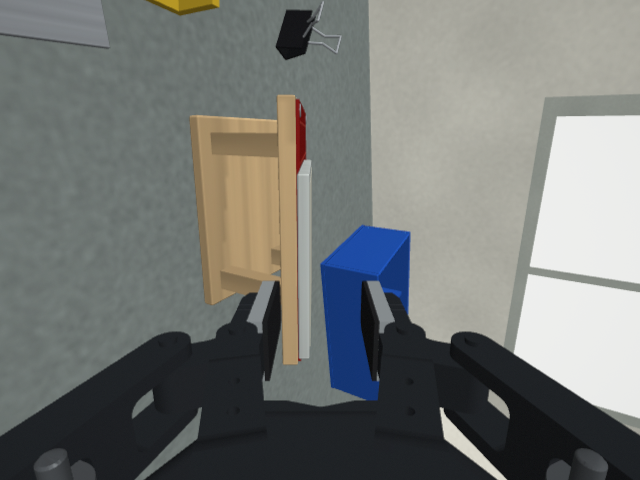

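View pics/d16.png

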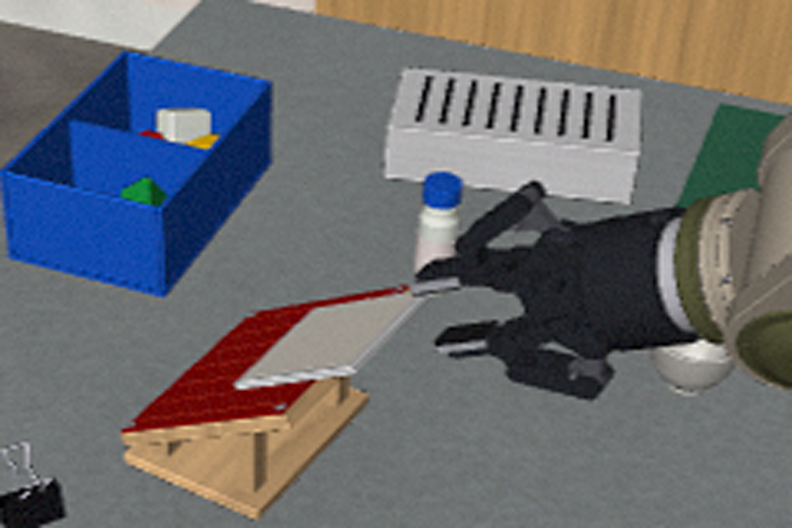

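Run:
```python
from st import *
s=cam('scene')
print('glue',onz(s,(165,340),0.0),'bowl',onz(s,(154,268),0.01))
np.save('bef.npy',s['img'])
```

```text
glue [ 0.58923301 -0.3901571   0.        ] bowl [ 0.37413295 -0.34930763  0.01      ]
```

>>> {"name": "move_arm", "arguments": {
  "motion": [
    [[0.07,-0.4,0],[0.006,0,0.003],-0.2],
    [[0,-0.03,0.5],[0,0,0],-0.2],
    [[0,0,0.5],[0,0,0],-0.2],
    [[0,0,0],[0,0,0],-0.2]
  ]
}}

```text
time_s: 19.1
position: [0.5317, -0.1484, 0.1349]
tool_rot: [[0.171, 0.49, 0.855], [0.985, -0.083, -0.15], [-0.003, 0.868, -0.497]]
ft_force: [0.2, -0.6, 0.4]
grip_width: 0.0343
```

Run:
```python
from st import *
p,T=show(O+R@[-.079,-.005,.003]); rotto(G)
w=cam('wrist'); cv2.imwrite('pics/w17.png',w['img'])
```

```text
t 19.1 pos [ 0.5317 -0.1484  0.1349] q [ -40.2   24.6  125.6  132.6   36.5 -155.2] F [ 0.2 -0.6  0.4] w 0.0343
tool in board [[-0.0, -0.004, 1.0], [1.0, 0.003, 0.0], [-0.003, 1.0, 0.004]] pos in board [-0.1199 -0.0043  0.0034]
delta tool units [-0.04 -0.03  2.04]
rotvec units [ 0.002 -0.     0.001] deg [ 0.2 -0.   0.2]
```

View pics/w17.png

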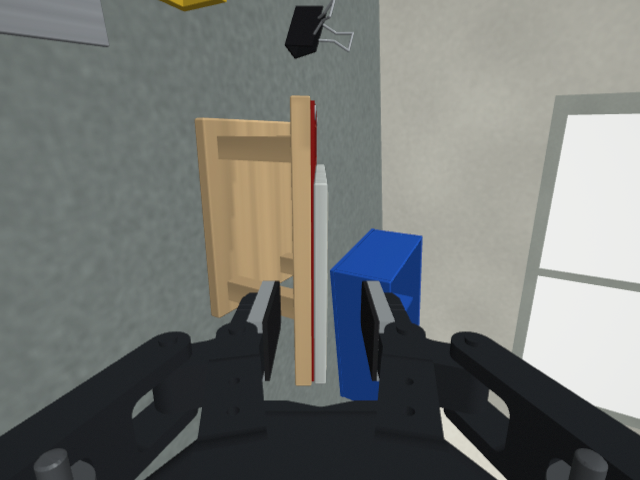

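Run:
```python
from st import *
w=cam('wrist')
g=w['img'][:,321].astype(int); print([ (i,g[i].tolist()) for i in list(range(160,192,3))+list(range(374,392,3))])
for x in (-.105,-.109):
  for px in ((321,183),(321,382)): print(x,px,(R.T@(onplane(w,px,O+R[:,0]*x,R[:,0])-O)).round(4))
```

```text
[(160, [117, 120, 113]), (163, [114, 117, 110]), (166, [180, 183, 177]), (169, [177, 181, 175]), (172, [172, 175, 170]), (175, [174, 177, 172]), (178, [177, 180, 174]), (181, [172, 174, 169]), (184, [192, 196, 190]), (187, [166, 169, 164]), (190, [166, 169, 164]), (374, [160, 165, 159]), (377, [160, 163, 158]), (380, [160, 163, 158]), (383, [130, 133, 127]), (386, [114, 117, 109]), (389, [116, 119, 112])]
-0.105 (321, 183) [-0.105   0.0444  0.0031]
-0.105 (321, 382) [-0.105  -0.0563  0.0035]
-0.109 (321, 183) [-0.109   0.045   0.0031]
-0.109 (321, 382) [-0.109  -0.0532  0.0035]
```

>>> {"name": "move_arm", "arguments": {
  "motion": [
    [[-0.03,-0.01,0.4],[0,0,0],-0.2],
    [[-0.02,-0.01,0.5],[0,0,0],-0.2],
    [[0,0,0.5],[0,0,0],-0.2],
    [[0,0,0.45],[0,0,0],-0.2],
    [[0,0,0.1],[0,0,0],-0.2],
    [[0,0,0],[0,0,0],-0.2]
  ]
}}

```text
time_s: 19.7
position: [0.5672, -0.1553, 0.1135]
tool_rot: [[0.171, 0.49, 0.855], [0.985, -0.083, -0.15], [-0.002, 0.868, -0.497]]
ft_force: [0.2, 0.0, 0.2]
grip_width: 0.034
```

Run:
```python
from st import *
p,T=show(O+R@[-.079,-.0055,.003]); rotto(G)
w=cam('wrist'); cv2.imwrite('pics/w18.png',w['img'])
d=cam('side'); crop(d,240,100,480,260,3.3,'d18.png')
```

```text
t 19.7 pos [ 0.5672 -0.1553  0.1135] q [ -37.3   29.5  121.1  136.9   35.8 -157.4] F [0.2 0.  0.2] w 0.034
tool in board [[-0.0, -0.004, 1.0], [1.0, 0.003, 0.0], [-0.003, 1.0, 0.004]] pos in board [-0.0779 -0.005   0.0029]
delta tool units [-0.02  0.   -0.06]
rotvec units [ 0.002 -0.     0.001] deg [ 0.2 -0.   0.2]
```

View pics/w18.png

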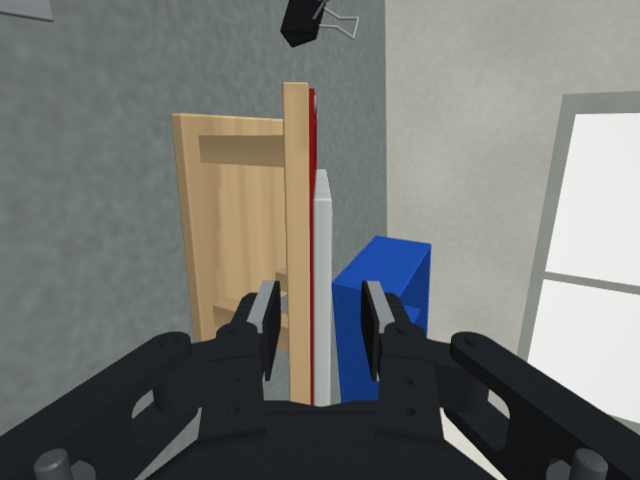

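View pics/d18.png

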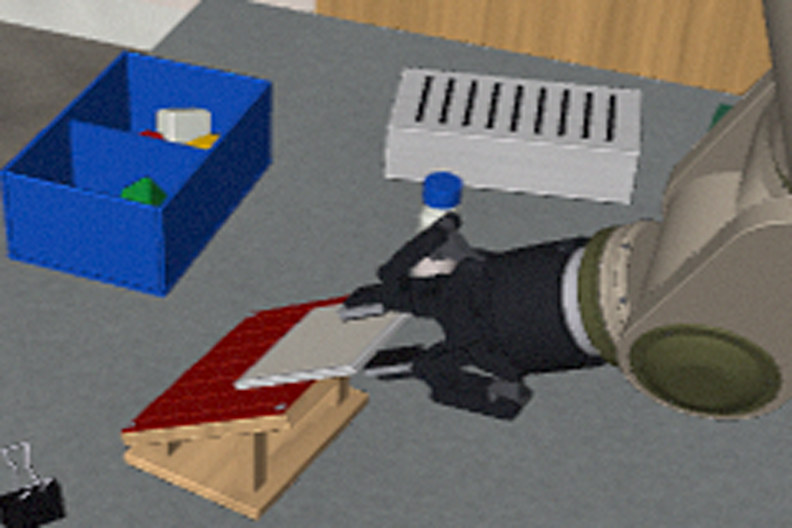

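The plate lies midway between the fingers (column 322). Closing.

>>> {"name": "move_arm", "arguments": {
  "motion": [
    [[0,0,-0.05],[0,0,0],-0.6],
    [[0,0,0],[0,0,0],-1],
    [[0,0,0],[0,0,0],-1],
    [[0,0,0],[0,0,0],-1],
    [[0,0,0],[0,0,0],-1],
    [[0,0,0],[0,0,0],-1]
  ],
  "squeeze": 60
}}

```text
time_s: 20.3
position: [0.565, -0.155, 0.1151]
tool_rot: [[0.172, 0.489, 0.855], [0.985, -0.083, -0.15], [-0.003, 0.868, -0.496]]
ft_force: [2.2, 1.7, -2.0]
grip_width: 0.005
```

Run:
```python
from st import *
p,T=show(O+R@[-.079,-.0055,.003]); rotto(G)
w=cam('wrist'); cv2.imwrite('pics/w19.png',w['img'])
```

```text
t 20.3 pos [ 0.565  -0.155   0.1151] q [ -37.5   29.2  121.4  136.8   35.8 -157.4] F [ 2.2  1.7 -2. ] w 0.005
tool in board [[0.0, -0.004, 1.0], [1.0, 0.003, -0.0], [-0.003, 1.0, 0.004]] pos in board [-0.0806 -0.0051  0.0033]
delta tool units [-0.02 -0.01  0.08]
rotvec units [0.002 0.    0.001] deg [0.2 0.  0.2]
```

View pics/w19.png

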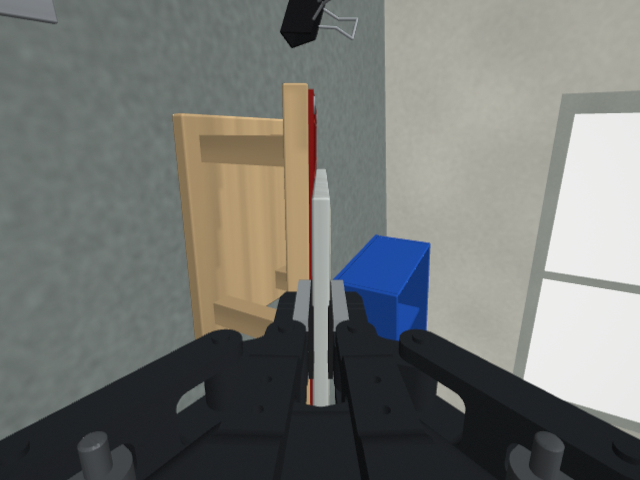

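>>> {"name": "move_arm", "arguments": {
  "motion": [
    [[0,0.25,0],[0,0,0],-1],
    [[0,0.5,0],[0,0,0],-1],
    [[0,0.8,0],[0,0,0],-1],
    [[0,0.8,0],[0,0,0],-1],
    [[0,0.8,-0.2],[0,0,0],-1],
    [[0,0.8,-0.3],[0,0,0],-1],
    [[0,0.8,-0.3],[0,0,0],-1],
    [[0,0.8,-0.3],[0,0,0],-1],
    [[0,0.8,-0.3],[0,0,0],-1],
    [[0,0,0],[0,0,0],-1]
  ]
}}

```text
time_s: 21.18
position: [0.6032, -0.1626, 0.2434]
tool_rot: [[0.18, 0.498, 0.848], [0.984, -0.087, -0.158], [-0.005, 0.863, -0.505]]
ft_force: [-0.2, -0.5, -0.3]
grip_width: 0.0049
```

Run:
```python
from st import *
p,T=show(); rotto(G)
s=cam('scene'); crop(s,150,120,440,350,2.6,'s20.png')
w=cam('wrist'); cv2.imwrite('pics/w20.png',w['img'])
```

```text
t 21.18 pos [ 0.6032 -0.1626  0.2434] q [ -34.5   15.6  106.6   88.7   20.5 -101.6] F [-0.2 -0.5 -0.3] w 0.0049
tool in board [[0.009, 0.006, 1.0], [1.0, 0.001, -0.009], [-0.001, 1.0, -0.006]] pos in board [-0.111  -0.006   0.1339]
rotvec units [-0.003  0.004  0.   ] deg [-0.4  0.5  0. ]
```

View pics/s20.png

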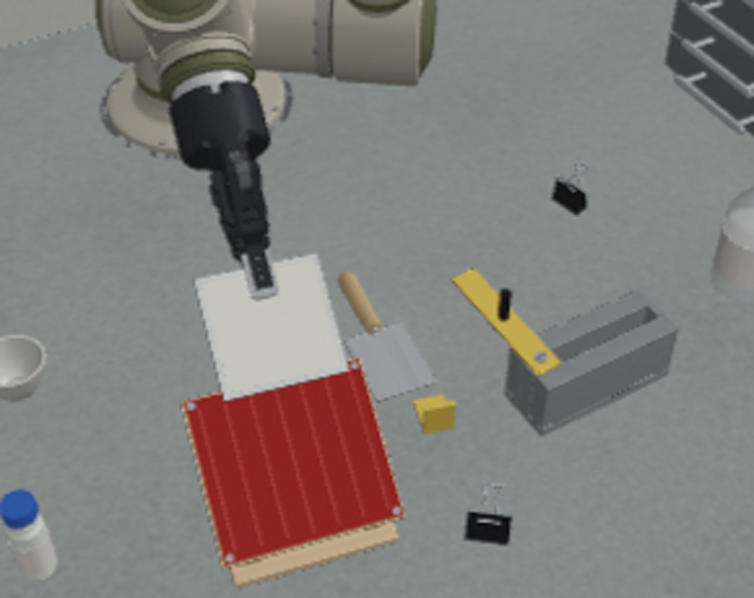

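View pics/w20.png

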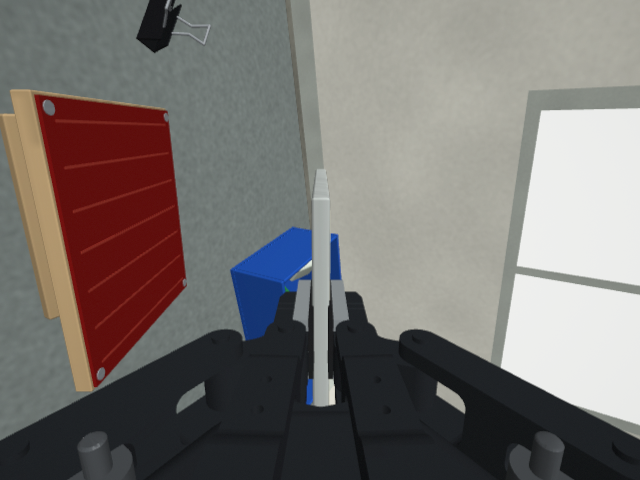

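```bash
cat > hold.py <<'E'
from st import *
w=cam('wrist'); st=readout.observe(); T=st['tool_rot'];p=st['position']
I=w['img']; g=cv2.cvtColor(I,cv2.COLOR_BGR2GRAY)
print([(i,int(g[i,321])) for i in range(160,210,2)],[(i,int(g[i,321])) for i in range(376,420,3)])
def f(v,rows):
    c,a=v; P=[p+T@[c+.05,0,a],p+T@[c+.05,0,a+.1]]
    return [proj(w,q)[1]-r for q,r in zip(P,rows)]
r=least_squares(f,[0,-.03],args=((198,169.5),)) if 0 else None
from scipy.optimize import least_squares
for rows in ((198,169.5),(197,169),(199,170)):
    r=least_squares(f,[0,-.03],args=(rows,)); print(rows,'offset x',r.x[0].round(4),'near edge z',r.x[1].round(4), 'far edge z',(r.x[1]+.1).round(4))
for a in (-.0255,-.0285): print('pred cols/rows near corner',a,[proj(w,p+T@[x,0,a]).round(1) for x in (.05,-.05)],'far',proj(w,p+T@[.05,0,a+.1]).round(1))
E
python3 hold.py
python3 - <<'E'
import sys; sys.path.insert(0,'.')
import os; os.chdir('.')
from h import *
w=cam('wrist'); crop(w,290,150,350,420,2.2,'w20c.png')
E
```

```text
[(160, 139), (162, 140), (164, 140), (166, 140), (168, 148), (170, 181), (172, 181), (174, 180), (176, 178), (178, 172), (180, 173), (182, 178), (184, 174), (186, 174), (188, 176), (190, 178), (192, 173), (194, 173), (196, 177), (198, 202), (200, 175), (202, 169), (204, 168), (206, 169), (208, 168)] [(376, 167), (379, 167), (382, 167), (385, 167), (388, 166), (391, 166), (394, 166), (397, 166), (400, 164), (403, 166), (406, 112), (409, 32), (412, 28), (415, 32), (418, 34)]
(198, 169.5) offset x -0.0017 near edge z -0.0219 far edge z 0.0781
(197, 169) offset x -0.0015 near edge z -0.0213 far edge z 0.0787
(199, 170) offset x -0.002 near edge z -0.0224 far edge z 0.0776
pred cols/rows near corner -0.0255 [array([318.5, 194.6]), array([318.5, 443.8])] far [318.9 167.1]
pred cols/rows near corner -0.0285 [array([318.5, 196.1]), array([318.5, 450.1])] far [318.9 167.6]
```

View pics/w20c.png

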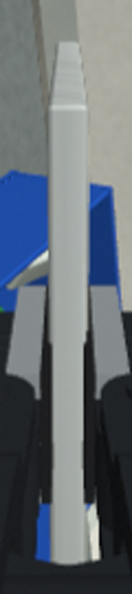

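```bash
cat > boxf.py <<'E'
from st import *
BO=np.array([.639,.1715,0]); yb=np.radians(1.7); bx_=np.array([np.cos(yb),np.sin(yb),0]); by_=np.array([-np.sin(yb),np.cos(yb),0])
BG=np.stack([by_,bx_,-np.array([0,0,1.])],1)
def tgt(x,y,z): return BO+bx_*x+by_*y+np.array([0,0,z])
E
python3 - <<'E'
from ik import *
from boxf import *
st=readout.observe(); q=st['q']; T=st['tool_rot']; p=st['position']
for a in range(0,61,10):
    q,e=ik(p,T@Ro.from_euler('x',a,degrees=True).as_matrix(),q); print(a,q.round(1),round(e,4))
T=T@Ro.from_euler('x',60,degrees=True).as_matrix()
for k in (.5,1):
    q,e=ik(p*(1-k)+k*tgt(0,.001,.243),BG if k==1 else T,q); print(k,q.round(1),round(e,4))
q,e=ik(tgt(0,.001,.083),BG,q); print(q.round(1),round(e,4))
E
```

```text
0 [ -34.6   15.9  107.    89.3   20.6 -102.2] 0.0
10 [-33.1  15.  100.2  44.8  24.4 -57.5] 0.0
20 [-31.5  15.8  92.8  22.5  36.3 -35.2] 0.0
30 [-29.9  17.9  85.   12.2  50.  -25.1] 0.0
40 [-28.4  21.   76.9   6.4  63.9 -19.9] 0.0
50 [-27.   24.9  68.7   2.6  77.5 -17. ] 0.0
60 [-25.8  29.5  60.3  -0.3  90.9 -15.5] 0.0
0.5 [-10.4  29.1  60.6  -0.1  91.1  -0.1] 0.0
1 [ 4.9 33.2 52.9  0.  93.9  3.2] 0.0
[ 4.9 40.1 66.9 -0.  73.1  3.2] 0.0
```

>>> {"name": "move_arm", "arguments": {
  "motion": [
    [[0,0,0],[0.018,0,0],-1],
    [[0,0,0],[0.018,0,0],-1],
    [[0,0,0],[0.018,0,0],-1],
    [[0,0,0],[0.018,0,0],-1],
    [[0,0,0],[0.022,0,0],-1],
    [[0,0,0],[0.03,0,0],-1],
    [[0,0,0],[0.035,0,0],-1],
    [[0,0,0],[0.045,0,0],-1],
    [[0,0,0],[0.055,0,0],-1],
    [[0,0,0],[0.058,0,0],-1],
    [[0,0,0],[0.058,0,0],-1],
    [[0,0,0],[0.058,0,0],-1]
  ]
}}

```text
time_s: 22.38
position: [0.5908, -0.1562, 0.2159]
tool_rot: [[0.178, 0.982, 0.065], [0.984, -0.179, 0.008], [0.019, 0.062, -0.998]]
ft_force: [-0.3, -0.6, -1.5]
grip_width: 0.005
```

Run:
```python
from boxf import *
p,T=show(tgt(0,.001,.25)); rotto(BG)
```

```text
t 22.38 pos [ 0.5908 -0.1562  0.2159] q [-26.8  27.   68.4   2.1  81.5 -16.7] F [-0.3 -0.6 -1.5] w 0.005
tool in board [[-0.005, 0.833, 0.553], [1.0, -0.007, 0.019], [0.02, 0.553, -0.833]] pos in board [-0.1088 -0.0018  0.1033]
delta tool units [16.63 -0.47 -1.42]
rotvec units [ 0.031 -0.006 -0.1  ] deg [  3.7  -0.7 -12. ]
```

>>> {"name": "move_arm", "arguments": {
  "motion": [
    [[0,0,-1],[0.015,0,-0.05],-1],
    [[0,0,-1],[0.015,0,-0.05],-1],
    [[1,0,-0.3],[0,0,0],-1],
    [[1,0,0],[0,0,0],-1],
    [[1,0,0],[0,0,0],-1],
    [[1,0,0],[0,0,0],-1],
    [[1,0,0],[0,0,0],-1],
    [[1,0,0],[0,0,0],-1],
    [[1,0,0],[0,0,0],-1],
    [[1,0,0],[0,0,0],-1],
    [[1,0,0],[0,0,0],-1],
    [[0,0,0],[0,0,0],-1]
  ]
}}

```text
time_s: 23.38
position: [0.578, 0.039, 0.2474]
tool_rot: [[-0.075, 0.996, -0.046], [0.995, 0.078, 0.07], [0.073, -0.04, -0.997]]
ft_force: [1.2, 0.5, -1.4]
grip_width: 0.0053
```

Run:
```python
from boxf import *
p,T=show(tgt(0,.001,.22)); rotto(BG)
```

```text
t 23.38 pos [0.578  0.039  0.2474] q [ -9.5  25.4  66.    3.5  91.9 -13.8] F [ 1.2  0.5 -1.4] w 0.0053
tool in board [[-0.249, 0.858, 0.449], [0.967, 0.249, 0.061], [-0.059, 0.449, -0.892]] pos in board [-0.1646  0.1882  0.1075]
delta tool units [6.31 3.61 1.69]
rotvec units [-0.02  -0.035  0.022] deg [-2.4 -4.1  2.7]
```

>>> {"name": "move_arm", "arguments": {
  "motion": [
    [[0.5,0.5,0],[-0.01,-0.017,0.011],-1],
    [[0.8,0.5,0],[-0.01,-0.017,0.011],-1],
    [[1,0.5,0],[0,0,0],-1],
    [[1,0.5,0],[0,0,0],-1],
    [[1,0.5,0],[0,0,0],-1],
    [[0.8,0.5,0],[0,0,0],-1],
    [[0.5,0.3,0],[0,0,0],-1],
    [[0,0,0],[0,0,0],-1]
  ]
}}

```text
time_s: 24.05
position: [0.6384, 0.1621, 0.2341]
tool_rot: [[-0.049, 0.998, -0.027], [0.999, 0.049, 0.02], [0.022, -0.026, -0.999]]
ft_force: [-0.2, 0.3, -1.7]
grip_width: 0.005
```

Run:
```python
from boxf import *
p,T=show(tgt(0,.001,.2)); rotto(BG)
w=cam('wrist'); cv2.imwrite('pics/w22.png',w['img'])
```

```text
t 24.05 pos [0.6384 0.1621 0.2341] q [ 3.5 33.7 53.4  1.3 94.4  0.7] F [-0.2  0.3 -1.7] w 0.005
tool in board [[-0.202, 0.857, 0.473], [0.975, 0.221, 0.015], [-0.092, 0.465, -0.881]] pos in board [-0.1249  0.32    0.1151]
delta tool units [0.48 0.1  1.71]
rotvec units [-0.013 -0.01   0.009] deg [-1.5 -1.2  1.1]
```

View pics/w22.png

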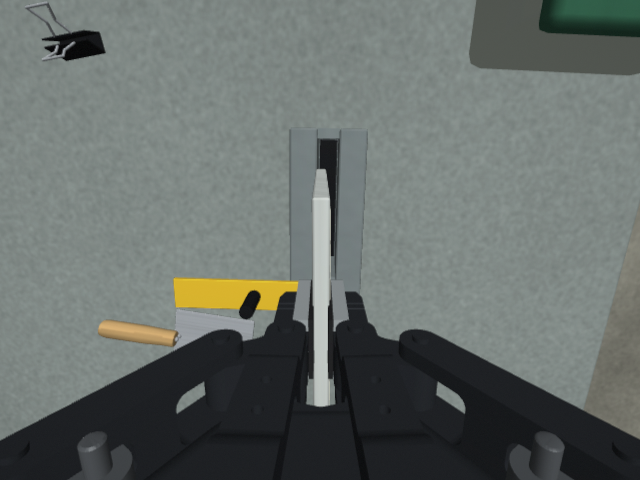

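Run:
```python
from boxf import *
w=cam('wrist'); crop(w,270,110,390,290,3.3,'w22c.png')
f=lambda px:(lambda d:(round(d@bx_,4),round(d@by_,4)))(onz(w,px,.07)-BO)
for px in ((290,129),(367,130),(318,138),(340,138),(290,270),(361,270)): print(px,f(px))
```

```text
(290, 129) (np.float64(-0.0318), np.float64(0.0649))
(367, 130) (np.float64(0.0305), np.float64(0.0653))
(318, 138) (np.float64(-0.009), np.float64(0.0583))
(340, 138) (np.float64(0.0089), np.float64(0.0587))
(290, 270) (np.float64(-0.032), np.float64(-0.0562))
(361, 270) (np.float64(0.0314), np.float64(-0.0544))
```

View pics/w22c.png

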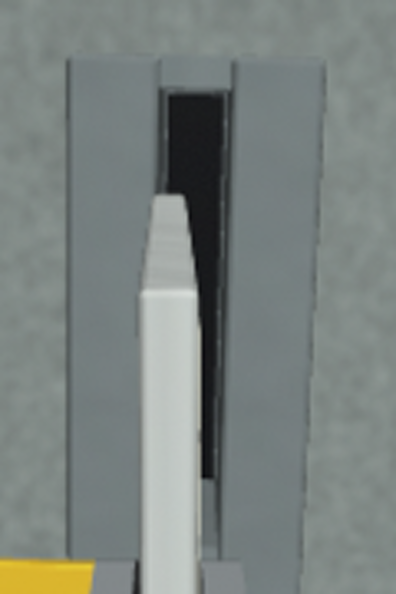

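>>> {"name": "move_arm", "arguments": {
  "motion": [
    [[0.3,0.1,0.5],[-0.013,-0.01,0.009],-1],
    [[0.15,0,1],[0,0,0],-1],
    [[0,0,1],[0,0,0],-1],
    [[0,0,0.6],[-0.004,-0.004,0.002],-1],
    [[0,0,0],[0,0,0],-1]
  ]
}}

```text
time_s: 24.57
position: [0.6379, 0.1646, 0.1692]
tool_rot: [[-0.022, 1.0, 0.007], [1.0, 0.022, -0.007], [-0.007, 0.007, -1.0]]
ft_force: [-0.9, -0.1, -2.0]
grip_width: 0.005
```

Run:
```python
from boxf import *
p,T=show(tgt(0,.0,.165)); rotto(BG)
```

```text
t 24.57 pos [0.6379 0.1646 0.1692] q [ 4.4 35.3 61.2 -0.4 83.1  3.1] F [-0.9 -0.1 -2. ] w 0.005
tool in board [[-0.165, 0.846, 0.507], [0.981, 0.195, -0.006], [-0.103, 0.497, -0.862]] pos in board [-0.0932  0.3224  0.0584]
delta tool units [0.34 0.06 0.21]
rotvec units [ 0.003  0.003 -0.003] deg [ 0.4  0.4 -0.4]
```

>>> {"name": "move_arm", "arguments": {
  "motion": [
    [[0.3,0.06,0],[0.003,0.003,-0.003],-1],
    [[0.05,0,0],[0,0,0],-1],
    [[0,0,0],[0,0,0],-1]
  ]
}}

```text
time_s: 24.82
position: [0.6389, 0.1702, 0.1703]
tool_rot: [[-0.028, 1.0, -0.001], [1.0, 0.028, 0.002], [0.002, -0.001, -1.0]]
ft_force: [-0.1, 0.5, -1.0]
grip_width: 0.0049
```

Run:
```python
from boxf import *
p,T=show(tgt(0,.0,.083)); rotto(BG)
w=cam('wrist'); crop(w,230,90,410,420,1.8,'w23.png')
d=cam('side'); crop(d,190,200,340,390,3,'d23.png')
```

```text
t 24.82 pos [0.6389 0.1702 0.1703] q [ 4.6 35.6 60.4  0.1 84.1  3. ] F [-0.1  0.5 -1. ] w 0.0049
tool in board [[-0.175, 0.849, 0.499], [0.98, 0.201, 0.001], [-0.099, 0.489, -0.867]] pos in board [-0.0938  0.3281  0.0594]
delta tool units [0.06 0.01 4.36]
rotvec units [-0.001 -0.001 -0.001] deg [-0.1 -0.1 -0.1]
```

View pics/w23.png

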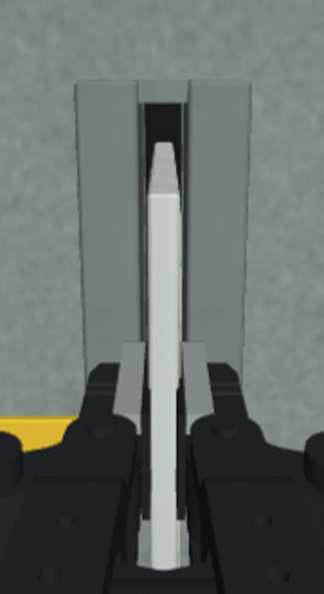

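View pics/d23.png

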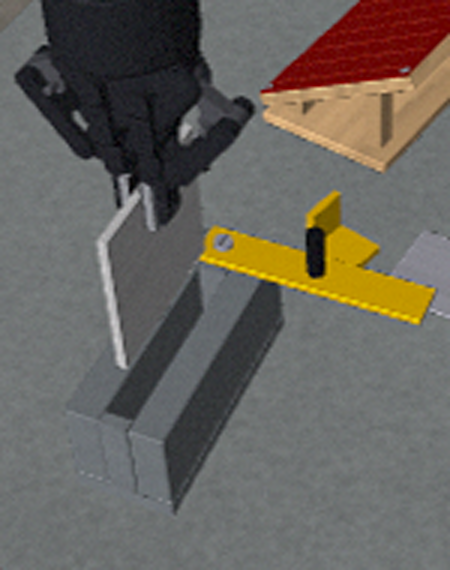

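The plate is lined up: column 165 against slot centre 164 in the crop. Lowering it in, slowing towards the end.

>>> {"name": "move_arm", "arguments": {
  "motion": [
    [[0.03,0,0.5],[0,0,0],-1],
    [[0.03,0,0.5],[0,0,0],-1],
    [[0,0,0.5],[0,0,0],-1],
    [[0,0,0.5],[0,0,0],-1],
    [[0,0,0],[0,0,0],-1]
  ]
}}

```text
time_s: 25.33
position: [0.6391, 0.1716, 0.1273]
tool_rot: [[-0.029, 1.0, 0.001], [1.0, 0.029, 0.002], [0.002, 0.001, -1.0]]
ft_force: [-0.3, 0.0, -2.0]
grip_width: 0.0047
```

Run:
```python
from boxf import *
p,T=show(tgt(0,.0,.083)); rotto(BG)
EOF=0
```

```text
t 25.33 pos [0.6391 0.1716 0.1273] q [ 4.8 37.6 63.9  0.1 78.4  3.1] F [-0.3  0.  -2. ] w 0.0047
tool in board [[-0.175, 0.848, 0.501], [0.98, 0.201, 0.002], [-0.099, 0.491, -0.866]] pos in board [-0.0723  0.3294  0.0221]
delta tool units [-0.01 -0.01  2.21]
rotvec units [ 0.001 -0.001 -0.001] deg [ 0.1 -0.1 -0.1]
```

Plate bottom is about 20 mm below the rim with no side force. Going on.

>>> {"name": "move_arm", "arguments": {
  "motion": [
    [[0,0,0.4],[0,0,0],-1],
    [[0,0,0.5],[0,0,0],-1],
    [[0,0,0.5],[0,0,0],-1],
    [[0,0,0.25],[0,0,0],-1],
    [[0,0,0],[0,0,0],-1]
  ]
}}

```text
time_s: 25.75
position: [0.6388, 0.1716, 0.0894]
tool_rot: [[-0.029, 1.0, -0.001], [1.0, 0.029, 0.001], [0.002, -0.001, -1.0]]
ft_force: [-0.1, -0.3, -2.3]
grip_width: 0.0052
```

>>> {"name": "move_arm", "arguments": {
  "motion": [
    [[0,0,0.12],[0,0,0],-1],
    [[0,0,0],[0,0,0],-1]
  ]
}}

```text
time_s: 25.92
position: [0.6388, 0.1716, 0.0865]
tool_rot: [[-0.029, 1.0, -0.001], [1.0, 0.029, 0.001], [0.002, -0.001, -1.0]]
ft_force: [0.6, 0.0, -1.9]
grip_width: 0.0053
```

Run:
```python
from boxf import *
p,T=show(tgt(0,.0,.083)); rotto(BG)
d=cam('side'); crop(d,190,200,340,390,3,'d24.png')
```

```text
t 25.92 pos [0.6388 0.1716 0.0865] q [ 4.8 39.8 66.7  0.1 73.5  3.1] F [ 0.6  0.  -1.9] w 0.0053
tool in board [[-0.175, 0.849, 0.499], [0.98, 0.201, 0.001], [-0.099, 0.489, -0.867]] pos in board [-0.0522  0.3294 -0.0134]
delta tool units [-0.01  0.01  0.17]
rotvec units [-0.001 -0.001 -0.001] deg [-0.1 -0.1 -0.1]
```

View pics/d24.png

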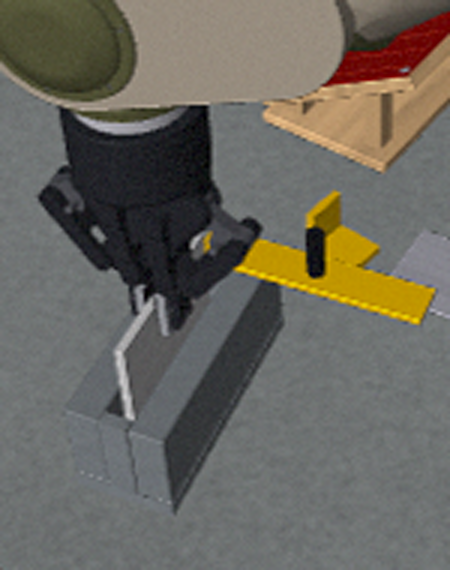

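>>> {"name": "move_arm", "arguments": {
  "motion": [
    [[0,0,0.1],[0,0,0],-1],
    [[0,0,0],[0,0,0],-1]
  ]
}}

```text
time_s: 26.13
position: [0.6394, 0.1717, 0.0856]
tool_rot: [[-0.029, 1.0, 0.001], [1.0, 0.029, 0.002], [0.002, 0.001, -1.0]]
ft_force: [0.5, -0.7, -2.7]
grip_width: 0.005
```

>>> {"name": "move_arm", "arguments": {
  "motion": [
    [[0,0,0.1],[0,0,0],-1],
    [[0,0,0],[0,0,0],-1]
  ]
}}

```text
time_s: 26.3
position: [0.6397, 0.1717, 0.0841]
tool_rot: [[-0.029, 1.0, 0.002], [1.0, 0.029, 0.002], [0.002, 0.002, -1.0]]
ft_force: [-0.1, 0.1, -1.5]
grip_width: 0.0049
```

>>> {"name": "move_arm", "arguments": {
  "motion": [
    [[0,0,0.1],[0,0,0],-1],
    [[0,0,0],[0,0,0],-1]
  ]
}}

```text
time_s: 26.47
position: [0.6401, 0.1718, 0.0827]
tool_rot: [[-0.029, 1.0, 0.004], [1.0, 0.029, 0.002], [0.002, 0.004, -1.0]]
ft_force: [-0.7, -0.2, -1.5]
grip_width: 0.005
```

>>> {"name": "move_arm", "arguments": {
  "motion": [
    [[0,-0.02,0.1],[-0.002,0,0],-1],
    [[0,0,0],[0,0,0],-1]
  ]
}}

```text
time_s: 26.63
position: [0.6406, 0.1719, 0.083]
tool_rot: [[-0.029, 1.0, 0.012], [1.0, 0.029, 0.002], [0.002, 0.012, -1.0]]
ft_force: [-0.0, 0.3, -2.5]
grip_width: 0.0051
```

>>> {"name": "move_arm", "arguments": {
  "motion": [
    [[0,0,0.1],[0,0,0],-1],
    [[0,0,0],[0,0,0],-1]
  ]
}}

```text
time_s: 26.8
position: [0.6414, 0.1721, 0.0827]
tool_rot: [[-0.029, 0.999, 0.016], [1.0, 0.029, 0.003], [0.002, 0.016, -1.0]]
ft_force: [-0.2, -1.1, -1.9]
grip_width: 0.0052
```

>>> {"name": "move_arm", "arguments": {
  "motion": [
    [[0,-0.05,0],[0.008,0,0],-1],
    [[0,0,0],[0,0,0],-1]
  ]
}}

```text
time_s: 26.97
position: [0.6401, 0.1721, 0.0825]
tool_rot: [[-0.029, 1.0, -0.003], [1.0, 0.029, 0.002], [0.002, -0.003, -1.0]]
ft_force: [-0.5, 0.7, 0.9]
grip_width: 0.0052
```

Run:
```python
from boxf import *
p,T=show(tgt(0,.0,.083)); rotto(BG)
d=cam('side'); crop(d,200,270,290,370,7,'d25.png'); s=cam('scene'); crop(s,330,190,430,290,6,'s25.png')
for z in (.11,.115,.12):
    print(z,[((proj(d,tgt(0,y,z))-[200,270])*7).round(0) for y in (.049,-.051)],[((proj(s,tgt(0,y,z))-[330,190])*6).round(0) for y in (.049,-.051)])
```

```text
t 26.97 pos [0.6401 0.1721 0.0825] q [ 4.8 40.2 66.6  0.2 73.3  3.1] F [-0.5  0.7  0.9] w 0.0052
tool in board [[-0.176, 0.85, 0.497], [0.98, 0.201, 0.002], [-0.099, 0.487, -0.868]] pos in board [-0.0492  0.3301 -0.0163]
delta tool units [-0.03 -0.05 -0.03]
rotvec units [-0.001 -0.001 -0.   ] deg [-0.2 -0.1 -0. ]
0.11 [array([205., 330.]), array([393.,  48.])] [array([419., 231.]), array([227., 318.])]
0.115 [array([203., 316.]), array([392.,  35.])] [array([421., 223.]), array([228., 309.])]
0.12 [array([201., 302.]), array([390.,  21.])] [array([423., 214.]), array([230., 301.])]
```

View pics/d25.png

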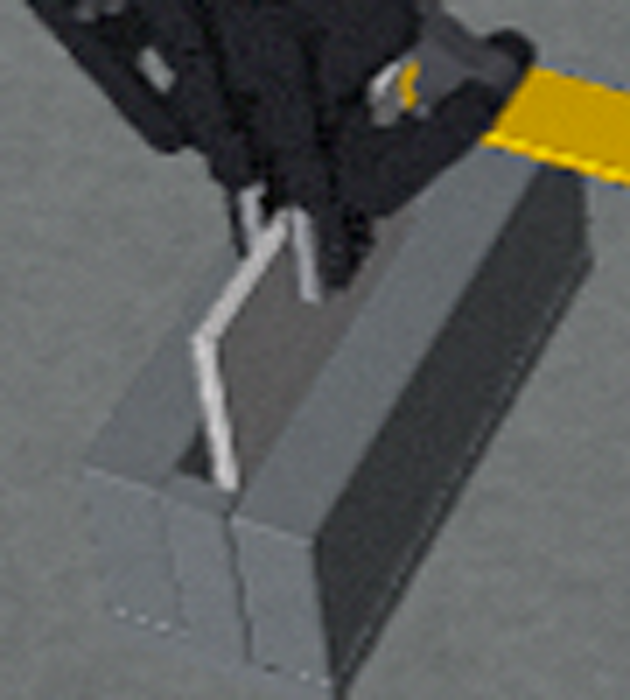

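View pics/s25.png

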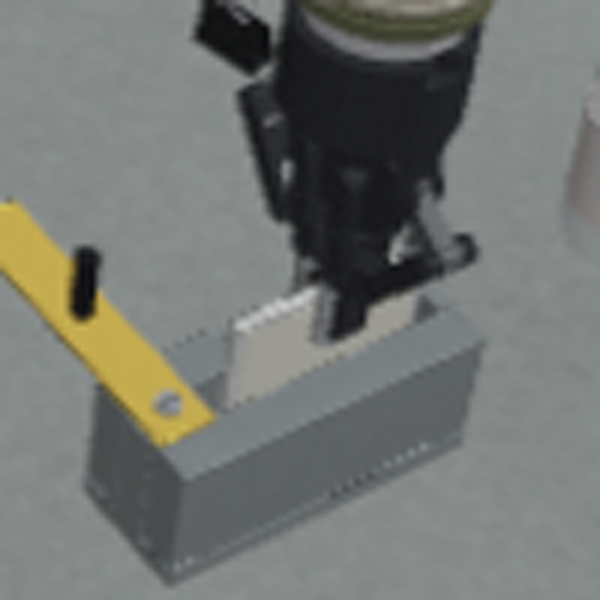

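>>> {"name": "move_arm", "arguments": {
  "motion": [
    [[0,-0.03,0.15],[0,0,0],-1],
    [[0,0,0.15],[0,0,0],-1]
  ]
}}

```text
time_s: 27.23
position: [0.6409, 0.1722, 0.0824]
tool_rot: [[-0.029, 1.0, 0.005], [1.0, 0.029, 0.002], [0.002, 0.005, -1.0]]
ft_force: [-9.7, -1.8, 23.3]
grip_width: 0.0048
```

```bash
python3 - <<'E'
from boxf import *
p,T=show(tgt(0,.0,.083)); rotto(BG); print(readout.observe()['joint_efforts'].round(2))
E
python3 hold.py
```

```text
t 27.23 pos [0.6409 0.1722 0.0824] q [ 4.8 40.1 66.8  0.1 72.8  3.1] F [-9.7 -1.8 23.3] w 0.0048
tool in board [[-0.176, 0.846, 0.504], [0.979, 0.202, 0.003], [-0.099, 0.494, -0.864]] pos in board [-0.0484  0.3303 -0.0159]
delta tool units [-0.03 -0.1  -0.03]
rotvec units [ 0.002 -0.001 -0.   ] deg [ 0.3 -0.1 -0. ]
[-6.700e-01 -4.418e+01 -1.887e+01  2.200e-01 -3.140e+00 -1.000e-02]
[(160, 26), (162, 26), (164, 27), (166, 26), (168, 27), (170, 179), (172, 180), (174, 179), (176, 177), (178, 173), (180, 173), (182, 179), (184, 175), (186, 175), (188, 176), (190, 178), (192, 173), (194, 172), (196, 175), (198, 214), (200, 204), (202, 202), (204, 202), (206, 203), (208, 202)] [(376, 201), (379, 201), (382, 202), (385, 201), (388, 202), (391, 201), (394, 201), (397, 201), (400, 200), (403, 200), (406, 135), (409, 33), (412, 29), (415, 32), (418, 32)]
(198, 169.5) offset x -0.0018 near edge z -0.0208 far edge z 0.0792
(197, 169) offset x -0.0016 near edge z -0.0202 far edge z 0.0798
(199, 170) offset x -0.002 near edge z -0.0213 far edge z 0.0787
pred cols/rows near corner -0.0255 [array([320.1, 194.9]), array([320. , 445.2])] far [320.  167.2]
pred cols/rows near corner -0.0285 [array([320.1, 196.5]), array([320. , 451.6])] far [320.  167.6]
```

The plate is on the slot floor: 23 N push-back at TCP z 0.0824, with the plate unmoved in the grip. Relaxing, then releasing.

>>> {"name": "move_arm", "arguments": {
  "motion": [
    [[0,-0.07,-0.02],[0.002,0,0],-1],
    [[0,0,0],[0,0,0],-1],
    [[0,0,0],[0,0,0],-1]
  ]
}}

```text
time_s: 27.53
position: [0.6392, 0.1721, 0.0836]
tool_rot: [[-0.029, 1.0, 0.001], [1.0, 0.029, 0.002], [0.002, 0.001, -1.0]]
ft_force: [-0.5, -0.4, -1.5]
grip_width: 0.005
```

>>> {"name": "move_arm", "arguments": {
  "motion": [
    [[0,0,0.08],[0,0,0],-1],
    [[0,0,0.04],[0,0,0],-1],
    [[0,0,0],[0,0,0],-1]
  ]
}}

```text
time_s: 27.78
position: [0.6398, 0.1722, 0.0825]
tool_rot: [[-0.029, 1.0, 0.003], [1.0, 0.029, 0.002], [0.002, 0.003, -1.0]]
ft_force: [-0.4, 0.1, -1.3]
grip_width: 0.0051
```

>>> {"name": "move_arm", "arguments": {
  "motion": [
    [[0,0,0.06],[0.002,0,0],-1],
    [[0,0,0],[0,0,0],-1]
  ]
}}

```text
time_s: 27.95
position: [0.6405, 0.1722, 0.0825]
tool_rot: [[-0.029, 1.0, 0.001], [1.0, 0.029, 0.002], [0.002, 0.001, -1.0]]
ft_force: [-0.7, -0.1, -1.2]
grip_width: 0.0051
```

At z 0.0825 again, which is the floor height felt before. Opening slowly.

>>> {"name": "move_arm", "arguments": {
  "motion": [
    [[0,0,0],[0,0,0],-0.8],
    [[0,0,0],[0,0,0],-0.7],
    [[0,0,0],[0,0,0],-0.6],
    [[0,0,0],[0,0,0],-0.4],
    [[0,0,0],[0,0,0],-0.2],
    [[0,0,0],[0,0,0],0],
    [[0,0,0],[0,0,0],0],
    [[0,0,0],[0,0,0],0]
  ]
}}

```text
time_s: 28.62
position: [0.6404, 0.1721, 0.0802]
tool_rot: [[-0.029, 1.0, -0.001], [1.0, 0.029, 0.002], [0.002, -0.001, -1.0]]
ft_force: [0.6, -0.4, 0.0]
grip_width: 0.043
```

Run:
```python
from boxf import *
p,T=show(tgt(0,.0,.083)); rotto(BG)
w=cam('wrist'); crop(w,200,90,440,420,1.7,'w26.png')
d=cam('side'); crop(d,190,240,340,390,4,'d26.png')
```

```text
t 28.62 pos [0.6404 0.1721 0.0802] q [ 4.8 40.4 66.8  0.1 72.9  3.1] F [ 0.6 -0.4  0. ] w 0.043
tool in board [[-0.176, 0.849, 0.499], [0.979, 0.202, 0.002], [-0.099, 0.489, -0.867]] pos in board [-0.0477  0.3301 -0.0181]
delta tool units [-0.03 -0.07 -0.14]
rotvec units [-0.    -0.001 -0.   ] deg [-0.1 -0.1 -0. ]
```

View pics/w26.png

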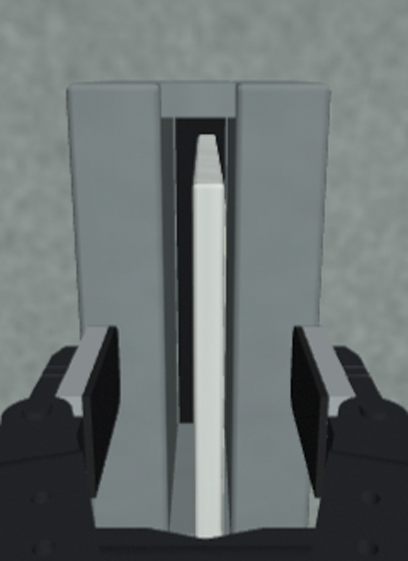

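View pics/d26.png

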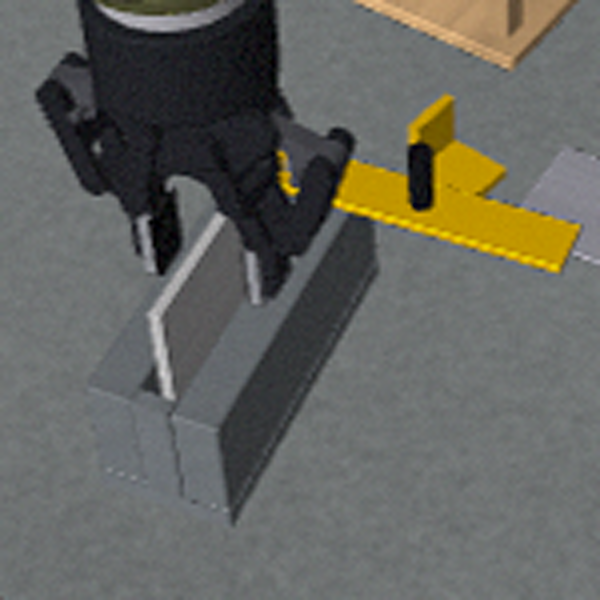

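The plate stands free and upright in the slot. Lifting straight up.

>>> {"name": "move_arm", "arguments": {
  "motion": [
    [[0,0,-0.3],[0,0,0],0],
    [[0,0,-0.7],[0,0,0],0],
    [[0,0,-1],[0,0,0],0],
    [[0,0,-1],[0,0,0],0],
    [[0,0,-1],[0,0,0],0],
    [[0,0,-1],[0,0,0],0],
    [[0,0,-1],[0,0,0],0],
    [[0,0,-1],[0,0,0],0],
    [[0,0,-1],[0,0,0],0],
    [[0,0,-1],[0,0,0],0],
    [[0,0,0],[0,0,0],0]
  ]
}}

```text
time_s: 29.63
position: [0.6395, 0.1717, 0.273]
tool_rot: [[-0.029, 1.0, -0.001], [1.0, 0.029, 0.002], [0.002, -0.001, -1.0]]
ft_force: [-0.0, 1.0, 0.9]
grip_width: 0.0427
```

Run:
```python
from boxf import *
p,T=show()
w=cam('wrist'); cv2.imwrite('pics/w27.png',w['img']); np.save('w27.npy',w,allow_pickle=True)
s=cam('scene'); cv2.imwrite('pics/s27.png',s['img'])
d=cam('side'); crop(d,190,150,440,390,2.4,'d27.png')
# plate edge corners
```

```text
t 29.63 pos [0.6395 0.1717 0.273 ] q [ 4.8 32.6 49.1  0.1 98.2  3.1] F [-0.   1.   0.9] w 0.0427
tool in board [[-0.176, 0.849, 0.499], [0.979, 0.202, 0.002], [-0.099, 0.489, -0.867]] pos in board [-0.1448  0.3296  0.1484]
```

View pics/w27.png

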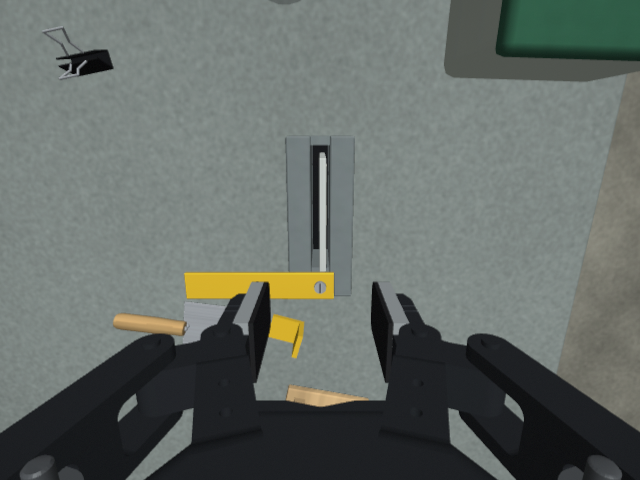

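View pics/s27.png

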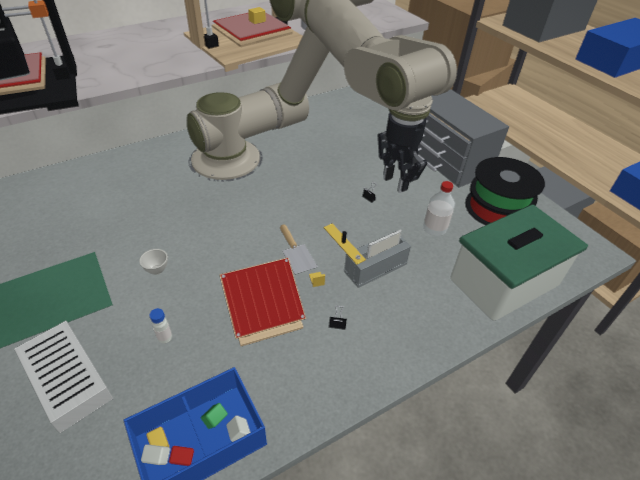

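View pics/d27.png

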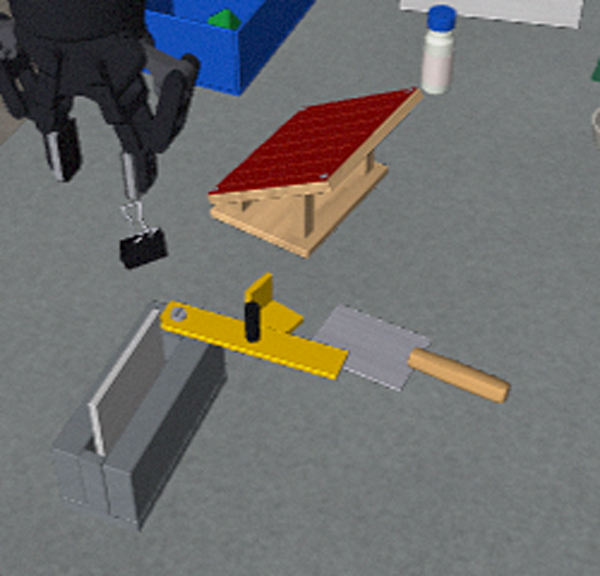

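Run:
```python
from boxf import *
s=cam('scene'); d=cam('side'); crop(s,330,210,430,290,7,'s28.png'); crop(d,200,270,290,370,6,'d28.png')
for n,P in (('-y top',tgt(.003,-.051,.11)),('+y top',tgt(.003,.049,.11))): print(n,((proj(s,P)-[330,210])*7).round(0),((proj(d,P)-[200,270])*6).round(0))
a=cv2.imread('pics/scene0.png'); df=cv2.absdiff(a,s['img']).max(2)>60
for n,(x0,y0,x1,y1) in dict(scraper=(278,222,318,272),bracket=(308,270,330,288),clipb=(325,305,352,332),clipa=(360,180,380,205),glue=(148,305,175,345),bowl=(138,248,170,276),cleaner=(424,180,455,236)).items(): print(n,int(df[y0:y1,x0:x1].sum()))
```

```text
-y top [270. 236.] [328.  39.]
+y top [494. 135.] [166. 280.]
scraper 0
bracket 0
clipb 0
clipa 0
glue 0
bowl 0
cleaner 0
```

View pics/s28.png

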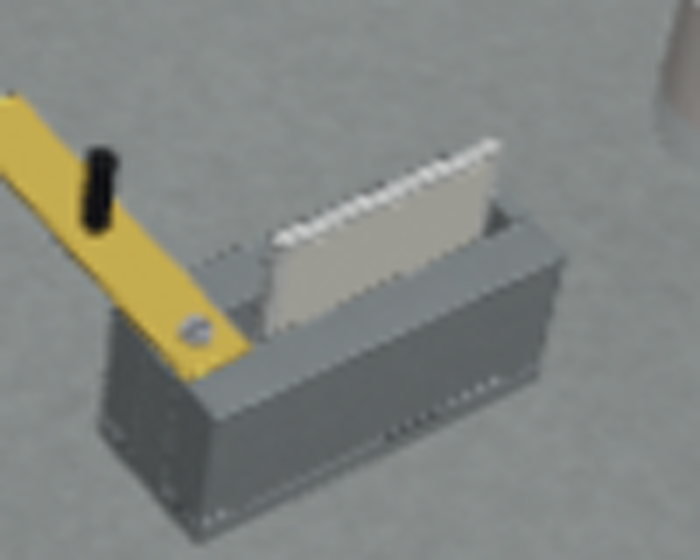

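View pics/d28.png

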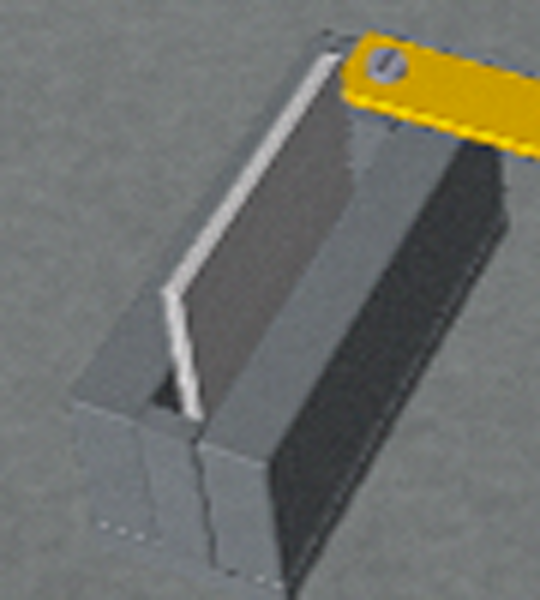

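The plate's top corners match z = 0.110 in both fixed views, and the pictures show no change at any bystander. Handing in.

```bash
python3 -c "
from rig import job, readout
print(readout.observe()['time_s']); print(job.close_job())"
```

```text
29.8833
the job is handed in; nothing more can be done
None
```

The build plate is stored upright in the grey box's slot, the cover is open, and I handed the job in at 29.9 s. No verdict was reported.

**What I did, in order:**
1. Swung the cover by its knob round to its quarter-turn stop (10.7 N contact), which cleared the slot.
2. Pushed the plate squarely up the stand with both fingertips until about 31–35 mm hung over the raised edge. My three readings spread that much.
3. Pinched that edge at 60 N, lifted the plate off, turned it upright and lowered it into the slot.
4. Felt the floor at TCP height 0.0824 m, where a 23 N push moved it no further. I rested the plate there in the grip, opened the fingers and lifted clear.

**Last checks:**
- **Plate:** Its top corners lie within about 1 px (scene) to 3 px (side) of where a plate standing 110 mm above the table should appear. The side view reads about 2 px low, as it did earlier in the job for the stand's corners.
- **Other things:** The before and after pictures show no changed pixels at the scraper, bracket, clips, glue, bowl or cleaner.
- **Arm:** It stands clear of everything, with the TCP at 0.27 m.

**Readings that disagreed:**
- The two fixed cameras differed by up to about 5 mm in height, so I relied on wrist-camera views.
- Slow, light contacts (the board, and first touch on the slot floor) hardly showed in the force reading. I judged them by the arm's position stalling and confirmed the slot floor with the harder push.

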